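# Lock the label winder's reel to its crank shaft

## Robot

A 7-joint arm with a two-finger parallel gripper is mounted at the origin on a cart in front of the work surface, level with it; the furniture and walls round the work are solid. World frame = base frame: x ahead of the robot, y to its left, z up, the work surface at z = 0. Lengths are in m, angles in rad, forces in N, time in s.
With the tool pointing down it reaches from about 0.4 to 0.925 m from the base axis. Payload 4.1 kg.
Tool frame: the origin (TCP) lies at the very end of the fingers, on their centre line; the grasp point (between the pads) lies 19 mm behind it; z points along the fingers, y is the line along which they close (so a half turn about z gives the same grasp; the last joint's range is limited). The gripper opens to 85 mm and grips with 20 to 120 N. Pads are 22 mm wide; open, the fingers measure 114 mm over their backs; the gripper's body (76 mm by 85 mm) begins 54 mm behind the grasp point. The pads swing forward as they close: fully open they stand 13 mm farther back than shut.
Start: joints at [-1.414, 0.398, 0.045, 1.537, -0.019, 1.207, -0.051], TCP at [0.164, 0.629, 0.231] pointing down, gripper open.
Joint ranges: [-2.82, 2.82], [-0.49, 2.23], [-1.37, 1.46], [0, 2.46], [-1.36, 4.5], [0.23, 2], [-2.94, 2.94]. Speed limits (rad/s): [2.57, 2.57, 3.14, 3.14, 3.14, 3.14, 3.14].

## Interface

Orientations are given as [roll, pitch, yaw] about the fixed x, y, z axes, in that order (R = Rz(yaw) Ry(pitch) Rx(roll)).
In Python, from plant import arm gives the robot as it stands.
- The arm moves only by the tool arm_command, never from a script. Its argument "deltas" is a list of rows, each a list of 7 numbers: the shift along the tool's x, y, z in units of 0.6 m (1.0 is 0.6 m), then the turn, a rotation vector about the tool's x, y, z in units of 360 degrees (1.0 is 360 degrees), then the finger opening in mm, from 0 to 85.4. A call has 1 to 5 rows; each row is the pose to reach, as a shift and turn from the pose commanded when the call began, along the tool's axes at that moment, turning the shorter way round; what a row does not reach only later rows make up. A row lasts 1/12 s, in which the tool goes at most 41.7 mm and 7.16 degrees, less where a joint would pass 70% of its speed; a pose out of reach is approached as far as the arm can. A call with a number of a shift or a turn outside -1 to 1 is refused whole. A call with a gripper value outside its range is refused whole. The fingers move at their own pace and stop on an object; the grip force is fixed at half the most. Time passes only in rows, so rows that repeat a pose let the fingers close. It gives the time, the measured TCP pose, the force, the opening and the grip force at its end, in the units of the state.
- arm.read_state(): the state, without advancing time (a new reading comes with each control period).
- arm.camera(name): name is "scene" or "top" or "wrist"; returns a dict with "color" (384x512x3 uint8, red, green, blue), "fov_y" (degrees; the focal length in pixels is half the picture's height over the tangent of half this angle, whatever the lens; pixels are square), "cx", "cy" (the principal point, pixels), "position" and "rotation" of the camera in the world. Camera axes: x right, y down, z forward; pixel columns grow to the right and rows downward; lengths in m; the calibration is good to about 2 mm. A picture is of the moment at which its call begins. There is no depth.
- arm.hand_in(): hands the job in; it is judged then, once.
Trained networks look in a picture, given as the dict that the camera call returned (one of the last four; its "shot" number tells which), for a name from the list of things; names that differ only in an ending like _2 or _b are one class to them, and where a whole thing is asked for, a point or a joint stands for the part that bears it (a point fixed in the world has none). Each returns a list of dicts, best first, with "score" (0 to 1); they miss things now and then, are a little off and sometimes report something else, mostly with a low value. They report only what shows in the picture. A call takes as long as a camera call. They do not tell look-alikes from the thing itself.
- arm.search_frame(thing, picture): "centre" ([x, y, z] in m, in world coordinates, good to about 4 mm: the middle of the surface that is visible of it).
- arm.outline_of(thing, picture): "region" (384x512 bool, what is visible of it).
- arm.spot_point(thing, picture): "centre" ([x, y, z] in m, in world coordinates, good to about 4 mm: a listed point, or the origin of a listed thing).
The state is a dict: "time": time; "qpos": joint angles; "joint_vel": joint speeds; "joint_torque": joint torques, N m; "tool_pos": TCP position; "tcp_rot": TCP orientation; "wrist_force": force on the tool from outside, world axes, zero at the start; "wrist_torque": the same for the moment, N m; "opening": finger opening in m; "gripper_force": force on a finger pad.
Only numpy, scipy, OpenCV 4.12 (cv2) and the standard library are available. Lean on these libraries where they do the work, as an engineer would, in place of code of your own. Each camera call takes 0.05 s, during which the arm holds its last target. There are 200 camera calls.

## Task

The reel of the label winder slips because its setscrew does not sit on the flat of the crank shaft. Turn the crank (handle over the top, away from you) until you feel the sprung pad under the setscrew drop squarely onto the flat, and leave the shaft there. Then take the larger T-handle hex key from its block, tighten the setscrew with it until it comes up firm, without forcing it, and put the key back upright in its hole. Press and turn gently, and leave the other things on the bench as they are.

Things in the scene. Friction and masses are not known exactly. Their poses are not given: they have to be found in the camera images.
- label_winder: Hand-cranked label winder, grey steel frame fixed to the bench: base plate 150 x 215 mm, two uprights, horizontal shaft along its y axis 105 mm up, a reel (108 mm flanges, white label roll) held still by a parking pin. Origin: underside, straight below shaft and setscrew; x away from the robot at yaw 0, y left along the shaft to the reel, z up.
- bare_shaft (a point): Point on the shaft axis, 21 mm right of the setscrew, where the 30 mm shaft lies bare between hub and right upright. Its one flat, 3 mm deep and 18 mm wide, shows here; it must face straight up. At the start it faces up and towards the robot, 0.85 to 1.25 rad short of straight up; its angle to the crank differs each time and the crank stays as set on the shaft.
- screw_axis (a point): Point on the setscrew's axis at the boss rim, fixed to the winder, 157 mm up. A sprung pad under the screw rides on the shaft. Felt along the crank handle's path: from 0.6 rad before the flat is square the handle gets lighter, about 3 N in all; in the last 0.15 rad up to square it grows 2 to 3 N heavier again, and some 6 N more by 0.3 rad past square. Square within 0.1 rad is good.
- crank_handle (a point): Middle of the crank's black handle: free-turning sleeve 16 mm thick, 58 mm long, along the winder's y, 60 mm from the shaft axis, 99 mm right of the setscrew; the crank arm is 10 mm clear of its left end. It circles the shaft axis in the winder's x-z plane; starts between 1.9 rad short of top (robot side) and 0.1 short. Site z: from the shaft axis out to the handle; y along the shaft, left.
- setscrew (a joint): Turn of the setscrew, rad, grows clockwise from above (tightening); sinks 4 mm per rad; starts 0 to 0.15. With the flat square below it turns evenly at about 0.25 N m, comes up firm near 1.1, then gains 0.15 N m per 0.1 rad: properly tight is 1.2 to 1.35, over 0.7 N m is forcing it. Off the flat it is firm already near 0.3. At 0, socket flats face along the winder's x (repeats every 1.047 rad).
- screw_socket (a point): Mouth of the setscrew's hex socket on its vertical axis, 155 mm above the bench less 4 mm per rad of turn: takes the 12 mm key with 0.1 rad and 0.5 mm of play either way, 11 mm deep; dark steel screw inside a round boss (29 mm outside, rim 2 mm above the screw at 0) on the reel's hub. Turns and sinks with the screw. Site z up.
- hex_key: The larger of two T-handle hex keys: dark hex shank 12 mm across flats, 100 mm long, last 3 mm tapered; black cross bar on top 90 mm long (key's x), 16 mm thick (y), 18 mm high, its middle 109 mm above the tip. About 0.16 kg. Origin: centre of the tip, z up the shank; hex flats face along its x (repeats every 1.047 rad). Stands in the key block, tip 10 mm above the bench.
- key_hole (a point): Centre of the mouth of the larger key's round hole in the wooden key block (60 x 150 x 55 mm, fixed), on its top 55 mm above the bench: 16.5 mm across, 45 mm deep, upright. x, y are the block's: the smaller key's hole is at y +80 mm.
- small_key: The smaller T-handle hex key (7 mm, 80 mm shank, 64 mm bar), in the other hole of the block, 80 mm from the larger one. Does not fit; leave it.
- tape_measure: Yellow tape measure, 34 x 101 x 64 mm; leave it.
- calculator: Grey pocket calculator, 119 x 69 x 18 mm; leave it.
- marker_black: White marker pen with black cap, 137 mm; leave it.
Things that resemble listed ones, but are neither listed nor needed, are in the scene too. What is shaped like the hex_key but orange is not meant.

How it is judged:
By the outcome, as a careful person would: the job done as asked, in the order asked, and still so for the second after the job is handed in, with the robot touching nothing.
It also fails if it takes over 72 s, if anything falls off the work surface, if the arm or the gripper's body presses on something with over 40 N, if the wrist force passes 120 N, or if a joint passes its speed limit or range.

## Working session

There is one attempt and no reset: what is moved stays moved. The work goes in short steps, Python scripts to look and compute and a tool call to move; the robot and the scene stay as the last step left them, time stands still between calls to the robot, and variables do not carry over. Pictures are saved under pics/ and viewed, at most 10 in all, crops included, and the job is handed in when it is done.

Besides the shell and the picture viewer there is one more tool, called by a JSON object that holds its "name" and its "arguments". arm_command: Moves the arm, as the interface text tells. Its arguments: {"type":"object","properties":{"deltas":{"type":"array","items":{"type":"array","items":{"type":"number"}}}},"required":["deltas"]}

```bash
ls; mkdir -p pics
cat > h.py <<'E'
import numpy as np, cv2
from plant import arm
from scipy.spatial.transform import Rotation as R
E
python3 - <<'E'
from h import *
s=arm.read_state(); print(s)
for c in ["scene","top"]:
    p=arm.camera(c); print(c,p["position"],np.round(p["rotation"],2).tolist(),p["fov_y"],p["shot"])
    cv2.imwrite(f"pics/{c}0.png",cv2.resize(p["color"][:,:,::-1],(800,600)))
    for t in ["label_winder","bare_shaft","screw_axis","crank_handle","screw_socket","hex_key","key_hole","small_key"]:
        print(t,[(np.round(d["centre"],4).tolist(),round(d["score"],2)) for d in arm.spot_point(t,p)[:3]])
E
```

```text
pics
{'time': 0.0, 'qpos': array([-1.41399945,  0.39920418,  0.04504718,  1.53788844, -0.01871892,
        1.20691441, -0.05070519]), 'joint_vel': array([-0.00116532, -0.00072778,  0.00023936,  0.0013757 , -0.00083198,
        0.00029655,  0.00027758]), 'joint_torque': array([ 1.16039550e-04, -4.75123787e+01,  1.36479534e+00, -2.54223990e+01,
        1.15591980e-02,  9.71821515e-03, -3.78322056e-06]), 'tool_pos': array([0.1642794 , 0.62823129, 0.23025212]), 'tcp_rot': array([-3.13960413e+00,  1.25282770e-04,  2.88588363e+00]), 'wrist_force': array([-0.18297731,  0.33551514,  1.11642564]), 'wrist_torque': array([ 0.0538742 , -0.04240058, -0.02330815]), 'gripper_force': 0.0, 'opening': 0.08563965232858194}
scene [ 0.0311764  -0.65505039  0.75749747] [-2.3, 0.0, -0.74] 56.667736158696805 1
label_winder [([0.4886, 0.0594, 0.0008], 0.93)]
bare_shaft [([0.4957, 0.032, 0.1074], 0.74), ([0.5097, -0.3618, 0.0602], 0.56)]
screw_axis [([0.4915, 0.057, 0.1571], 0.72)]
crank_handle [([0.4792, -0.0473, 0.1527], 0.77)]
screw_socket []
hex_key [([0.6239, -0.4573, -0.0014], 0.7)]
key_hole [([0.5105, -0.3622, 0.0561], 0.78)]
small_key [([0.4763, -0.2947, 0.0098], 0.7)]
top [ 0.27117197 -0.10223095  1.34322615] [-2.95, -0.02, -1.55] 47.924583403814935 2
label_winder [([0.4957, 0.0534, 0.0012], 0.59)]
bare_shaft [([0.4953, 0.0376, 0.1032], 0.86)]
screw_axis [([0.4904, 0.0544, 0.1605], 0.96)]
crank_handle [([0.4791, -0.0479, 0.1532], 0.72)]
screw_socket [([0.4877, 0.0546, 0.1577], 0.46)]
hex_key [([0.623, -0.4589, -0.0024], 0.63), ([0.5082, -0.3604, 0.0119], 0.58), ([0.4753, -0.2868, 0.0088], 0.25)]
key_hole [([0.5062, -0.3605, 0.0522], 0.86)]
small_key [([0.4741, -0.2948, 0.0104], 0.59), ([0.6765, -0.3112, -0.0048], 0.46)]
```

View pics/scene0.png

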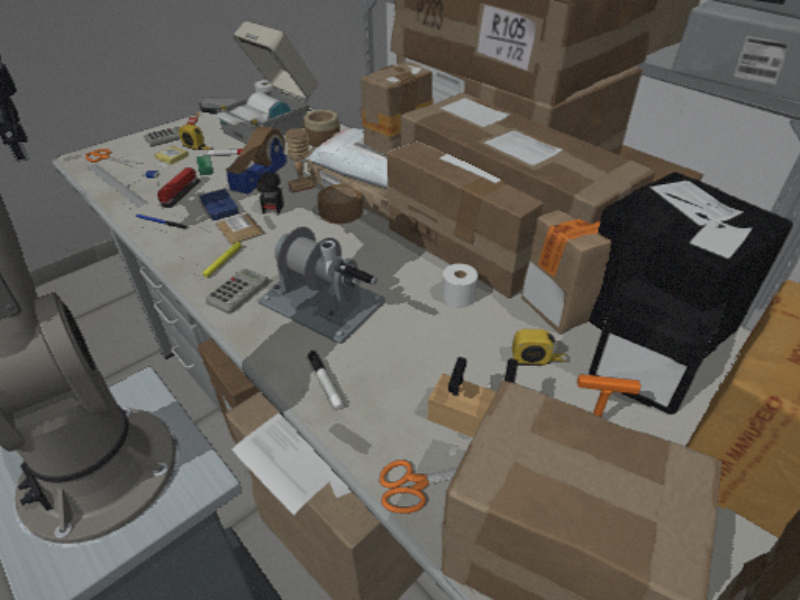

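View pics/top0.png

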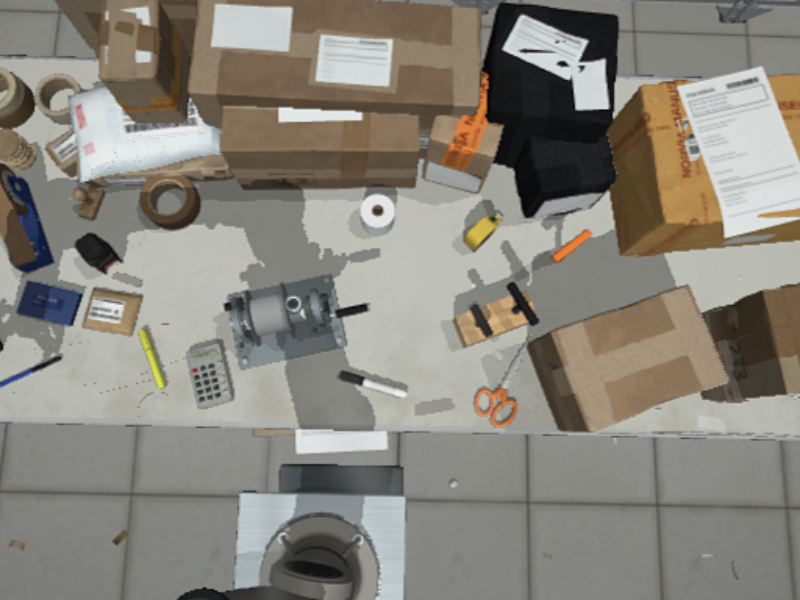

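The scene shows the winder at scene px (325,280) and top px (290,310). The key block is at top px (495,310), with the larger black key at (522,303) next to a carton and the small one at (480,320). The orange decoy is at (572,245).

```bash
cat >> h.py <<'E'
def ray(p,u,v):
    f=192/np.tan(np.radians(p["fov_y"])/2)
    M=R.from_euler("xyz",p["rotation"]).as_matrix() if np.ndim(p["rotation"])==1 else np.array(p["rotation"])
    d=M@np.array([(u-p["cx"])/f,(v-p["cy"])/f,1.]); return np.array(p["position"]),d/np.linalg.norm(d)
def onz(p,u,v,z):
    o,d=ray(p,u,v); return o+d*(z-o[2])/d[2]
def proj(p,X):
    f=192/np.tan(np.radians(p["fov_y"])/2)
    M=R.from_euler("xyz",p["rotation"]).as_matrix() if np.ndim(p["rotation"])==1 else np.array(p["rotation"])
    c=M.T@(np.array(X)-p["position"]); return [p["cx"]+f*c[0]/c[2],p["cy"]+f*c[1]/c[2]]
def tri(r1,r2):
    A=np.stack([r1[1],-r2[1]],1); s=np.linalg.lstsq(A,r2[0]-r1[0],rcond=None)[0]
    a,b=r1[0]+s[0]*r1[1],r2[0]+s[1]*r2[1]; return (a+b)/2,np.linalg.norm(a-b)
def axis_dir(p,mask,z):
    v,u=np.nonzero(mask); m=cv2.minAreaRect(np.stack([u,v],1).astype(np.float32))
    X=np.array([onz(p,a,b,z)[:2] for a,b in zip(u,v)]); c=X.mean(0)
    w,V=np.linalg.eigh(np.cov((X-c).T)); d=V[:,1]; return c,np.arctan2(d[1],d[0])%np.pi,len(u)
def pose(s=None):
    s=s or arm.read_state(); return np.array(s["tool_pos"]),R.from_euler("xyz",s["tcp_rot"])
def down(yaw): return R.from_euler("xyz",[np.pi,0,yaw])
def plan(wps,start=None):
    """wps: (pos,yaw or Rotation). prints one delta row per waypoint, each relative to the previous"""
    p,r=start or pose()
    for q,y in wps:
        r2=y if isinstance(y,R) else down(y); q=np.array(q)
        a=r.as_matrix().T@(q-p)/.6; t=(r.inv()*r2).as_rotvec()/(2*np.pi)
        print(np.round(a,4).tolist(),np.round(t,4).tolist(),"rows>=%.1f"%max(np.linalg.norm(q-p)/.0417,np.linalg.norm(t)*360/7.16)); p,r=q,r2
E
python3 - <<'E'
from h import *
t=arm.camera("top"); s=arm.camera("scene"); k=.64
print(tri(ray(t,528*k,338*k),ray(s,508*k,386*k)),tri(ray(t,553*k,430*k),ray(s,452*k,488*k)))
for n,z in [("crank_handle",.153),("hex_key",.12),("small_key",.1)]:
    for d in arm.outline_of(n,t)[:3]: print(n,d["score"],axis_dir(t,d["region"],z))
h=np.array([.479,-.0475]); 
plan([((.29,.47,.25),2.4),((.36,.29,.28),2.1),((.42,.1,.30),1.798),((.479-.03*.974,-.0475,.30),1.798)])
E
```

```text
(array([ 0.45212975, -0.37736548,  0.16211375]), np.float64(0.03988414550945992)) (array([ 0.29467095, -0.4232185 ,  0.14056728]), np.float64(0.04169441989282657))
crank_handle 0.47 (array([ 0.48111506, -0.02670183]), np.float64(1.5145558421461989), 214)
hex_key 0.74 (array([ 0.62127853, -0.45504447]), np.float64(2.2643560045389535), 190)
hex_key 0.72 (array([ 0.50471541, -0.36118185]), np.float64(0.5696280271617908), 198)
[-0.2694, -0.2033, -0.0311] [0.0, -0.0, 0.0773] rows>=4.9
[-0.2887, -0.1424, -0.05] [0.0, -0.0, 0.0477] rows>=4.7
[-0.3238, -0.0735, -0.0333] [0.0, -0.0, 0.0481] rows>=4.8
[-0.2507, -0.007, -0.0] [0.0, 0.0, 0.0] rows>=3.6
```

{"name": "arm_command", "arguments": {"deltas": [[-0.2694,-0.2033,-0.0311,0,0,0.0773,85],[-0.2694,-0.2033,-0.0311,0,0,0.0773,85],[-0.2694,-0.2033,-0.0311,0,0,0.0773,85],[-0.2694,-0.2033,-0.0311,0,0,0.0773,85],[-0.2694,-0.2033,-0.0311,0,0,0.0773,85]]}}

```text
time: 1.57
tool_pos: [0.2918, 0.4676, 0.2504]
tcp_rot: [3.141, 0.001, 2.395]
wrist_force: [-0.3, -0.3, -0.3]
opening: 0.0846
gripper_force: 0.0
```

{"name": "arm_command", "arguments": {"deltas": [[-0.2887,-0.1424,-0.05,0,0,0.0477,85],[-0.2887,-0.1424,-0.05,0,0,0.0477,85],[-0.2887,-0.1424,-0.05,0,0,0.0477,85],[-0.2887,-0.1424,-0.05,0,0,0.0477,85],[-0.2887,-0.1424,-0.05,0,0,0.0477,85]]}}

```text
time: 1.98
tool_pos: [0.3616, 0.286, 0.2808]
tcp_rot: [3.141, 0.0, 2.097]
wrist_force: [1.3, -0.2, -0.1]
opening: 0.0853
gripper_force: 0.0
```

{"name": "arm_command", "arguments": {"deltas": [[-0.3238,-0.0735,-0.0333,0,0,0.0481,85],[-0.3238,-0.0735,-0.0333,0,0,0.0481,85],[-0.3238,-0.0735,-0.0333,0,0,0.0481,85],[-0.3238,-0.0735,-0.0333,0,0,0.0481,85],[-0.3238,-0.0735,-0.0333,0,0,0.0481,85]]}}

```text
time: 2.4
tool_pos: [0.4207, 0.0966, 0.3006]
tcp_rot: [3.14, -0.001, 1.796]
wrist_force: [0.8, 0.8, -0.3]
opening: 0.0851
gripper_force: 0.0
```

Run:
```python
from h import *
s=arm.read_state();print(s["time"],s["tool_pos"],s["tcp_rot"],s["qpos"])
p=arm.camera("wrist"); print(p["position"],np.round(p["rotation"],2).tolist(),p["fov_y"])
cv2.imwrite("pics/w1.png",cv2.resize(p["color"][:,:,::-1],(800,600)))
for t in ["label_winder","bare_shaft","screw_axis","crank_handle","screw_socket"]:
    print(t,[(np.round(d["centre"],4).tolist(),round(d["score"],2)) for d in arm.spot_point(t,p)[:2]])
```

```text
2.4 [0.42071108 0.09659224 0.30060978] [ 3.14027918e+00 -6.04915043e-04  1.79564131e+00] [-0.9307734  -0.08140402  0.57280293  1.93262136  0.04562773  1.27633163
 -0.1478258 ]
[0.4044618  0.16732297 0.44307848] [2.85, -0.0, 0.23] 59.55499111596211
label_winder [([0.4892, 0.0539, -0.0033], 0.65)]
bare_shaft [([0.4913, 0.0338, 0.1093], 0.82)]
screw_axis [([0.4897, 0.0569, 0.1555], 0.61), ([0.4907, 0.0539, -0.0016], 0.29)]
crank_handle [([0.4857, -0.0455, 0.1527], 0.74)]
screw_socket [([0.4885, 0.0544, 0.1546], 0.56)]
```

View pics/w1.png

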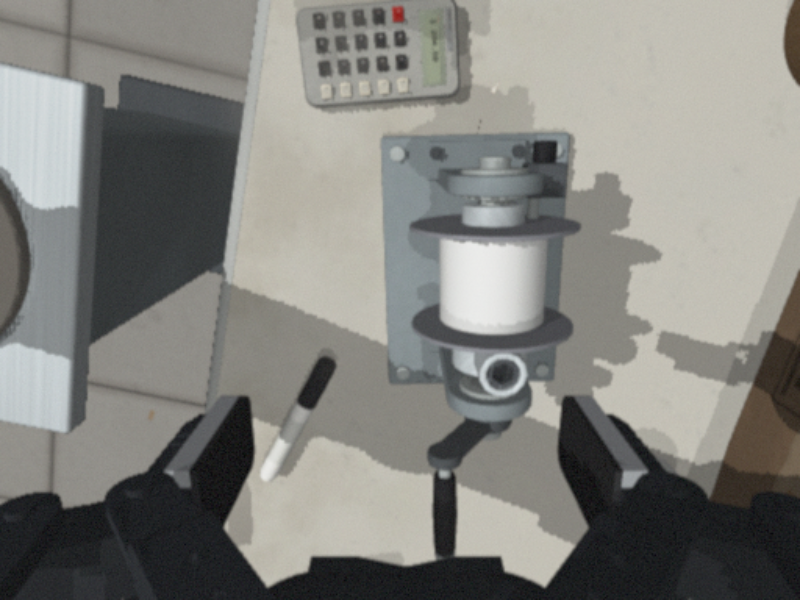

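The wrist view shows the boss and socket at (502,374), the black handle at (445,475–553), and the base plate's left edge running from (383,135) to (388,382).

Run:
```python
from h import *
p=arm.camera("wrist"); k=.64
f=lambda u,v,z:onz(p,u*k,v*k,z)[:2]
for a,b,z in [((383,135),(388,382),.008),((571,133),(556,380),.008),((399,153),(403,372),.012),((562,150),(542,371),.012),((445,475),(445,553),.155)]:
    A,B=f(*a,z),f(*b,z); d=A-B; print(A.round(4),B.round(4),"yaw",np.arctan2(-d[0],d[1]),np.linalg.norm(d))
print("boss",f(502,374,.157))
for d in arm.outline_of("crank_handle",p)[:1]:
    m=d["region"]; v,u=np.nonzero(m); print(d["score"],u.min()/k,u.max()/k,v.min()/k,v.max()/k)
# candidate frame
S=np.array([.4900,.0552]); y=.227
ex=np.array([np.cos(y),np.sin(y)]); ey=np.array([-np.sin(y),np.cos(y)])
for q in ([.4857,-.0455],[.4792,-.0473],[.4791,-.0479]): print((np.array(q)-S)@ex,(np.array(q)-S)@ey)
```

```text
[0.3844 0.1768] [ 0.4349 -0.0299] yaw 0.2394127968892989 0.21275200280677112
[0.5282 0.2121] [0.5824 0.0067] yaw 0.25778246228715146 0.21240793881666034
[0.3998 0.1664] [ 0.4455 -0.0155] yaw 0.24596367018909293 0.18756778421237466
[0.5242 0.198 ] [0.5659 0.0137] yaw 0.2223505371457817 0.18889806304295884
[ 0.4735 -0.0162] [ 0.4886 -0.0746] yaw 0.2522812197211775 0.060302779717999536
boss [0.48861257 0.05982428]
0.8 426.5625 507.8125 425.0 559.375
-0.02685277669907648 -0.09714889800481287
-0.033591125247031776 -0.09743985993749285
-0.03382359314323737 -0.09800196195424224
```

Run:
```python
from h import *
plan([((.4814,-.0475,.25),1.814),((.4814,-.0475,.137),1.814)])
```

```text
[-0.2653, 0.0435, 0.0829] [-0.0001, 0.0, -0.002] rows>=4.0
[0.0, -0.0, 0.1883] [0.0, 0.0, 0.0] rows>=2.7
```

{"name": "arm_command", "arguments": {"deltas": [[-0.2653,0.0435,0.0829,0,0,-0.003,85],[-0.2653,0.0435,0.0829,0,0,-0.003,85],[-0.2653,0.0435,0.0829,0,0,-0.003,85],[-0.2653,0.0435,0.0829,0,0,-0.003,85],[-0.2653,0.0435,0.0829,0,0,-0.003,85]]}}

```text
time: 3.22
tool_pos: [0.4816, -0.0558, 0.2485]
tcp_rot: [-3.138, 0.006, 1.809]
wrist_force: [-0.3, 0.4, -0.2]
opening: 0.0852
gripper_force: 0.0
```

{"name": "arm_command", "arguments": {"deltas": [[0,0,0.06,0,0,0,85],[0,0,0.12,0,0,0,70],[0,0,0.1883,0,0,0,60],[0,0,0.1883,0,0,0,45]]}}

```text
time: 3.55
tool_pos: [0.4756, -0.0473, 0.1306]
tcp_rot: [-3.127, -0.002, 1.819]
wrist_force: [-1.2, 0.5, -0.4]
opening: 0.0506
gripper_force: 0.0
```

Run:
```python
from h import *
s=arm.read_state();print(s["tool_pos"],s["tcp_rot"],s["wrist_force"],s["opening"])
p=arm.camera("wrist")
cv2.imwrite("pics/w2.png",cv2.resize(p["color"][:,:,::-1],(800,600)))
for n,z in [("bare_shaft",0),("crank_handle",0),("screw_axis",0),("screw_socket",0)]:
    print(n,[(np.round(d["centre"],4).tolist(),round(d["score"],2)) for d in arm.spot_point(n,p)[:1]])
```

```text
[ 0.4755728  -0.0472761   0.13057792] [-3.12659292e+00 -1.63991199e-03  1.81915256e+00] [-1.17189586  0.46387364 -0.36400258] 0.050624624202889906
bare_shaft [([0.4933, 0.0351, 0.108], 0.82)]
crank_handle [([0.4813, -0.0484, 0.1527], 0.58)]
screw_axis [([0.4913, 0.0557, 0.1564], 0.9)]
screw_socket [([0.4857, 0.0539, 0.1523], 0.92)]
```

View pics/w2.png

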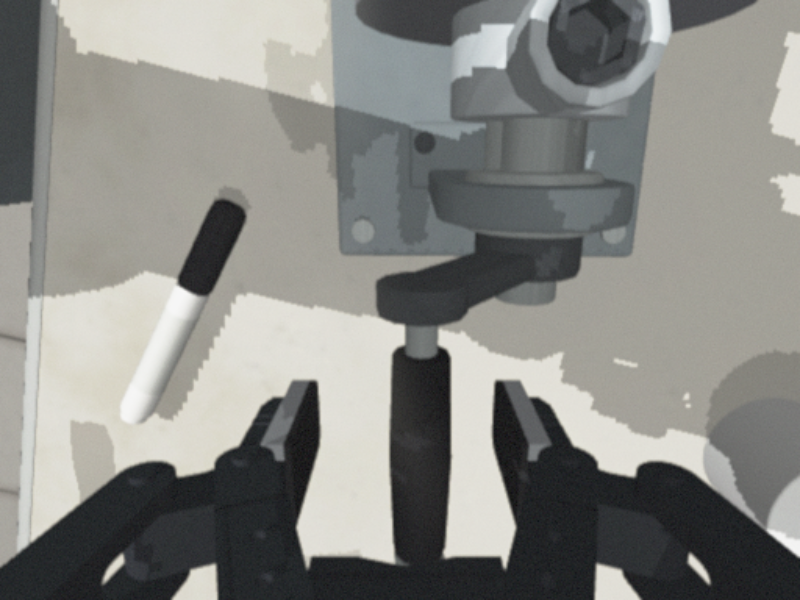

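The handle sits at (420,445), and the finger gap is centred near column 406, so it is a few mm off. I'll let the arm settle before closing.

{"name": "arm_command", "arguments": {"deltas": [[0,0,0,0,0,0,45],[0,0,0,0,0,0,45],[0,0,0,0,0,0,45]]}}

```text
time: 4.05
tool_pos: [0.4822, -0.0489, 0.1384]
tcp_rot: [3.139, -0.0, 1.817]
wrist_force: [-0.2, 0.1, 0.4]
opening: 0.0451
gripper_force: 0.0
```

{"name": "arm_command", "arguments": {"deltas": [[0,0,0,0,0,0,30],[0,0,0,0,0,0,20],[0,0,0,0,0,0,12],[0,0,0,0,0,0,8],[0,0,0,0,0,0,8]]}}

```text
time: 4.47
tool_pos: [0.4808, -0.0494, 0.1373]
tcp_rot: [-3.14, -0.001, 1.817]
wrist_force: [-3.4, -0.4, 4.9]
opening: 0.014
gripper_force: 58.5
```

{"name": "arm_command", "arguments": {"deltas": [[0,0,0,0,0,0,8],[0,0,0,0,0,0,8],[0,0,0,0,0,0,8]]}}

```text
time: 4.72
tool_pos: [0.4807, -0.0493, 0.1373]
tcp_rot: [-3.14, -0.001, 1.817]
wrist_force: [-4.1, -0.3, 6.5]
opening: 0.0139
gripper_force: 58.5
```

Run:
```python
from h import *
s=arm.read_state();print(s["tool_pos"],s["tcp_rot"],s["wrist_force"],s["wrist_torque"],s["opening"])
p=arm.camera("wrist")
for n in ["bare_shaft","crank_handle","screw_axis","screw_socket"]:
    print(n,[(np.round(d["centre"],4).tolist(),round(d["score"],2)) for d in arm.spot_point(n,p)[:1]])
c=proj(p,(.4947,.0361,.12)); print(c)
im=p["color"][50:125,240:420,::-1]
cv2.imwrite("pics/w3.png",cv2.resize(im,None,fx=4.4,fy=4.4,interpolation=cv2.INTER_CUBIC))
```

```text
[ 0.48074692 -0.04934699  0.13726545] [-3.14007911e+00 -6.60261863e-04  1.81684441e+00] [-4.06881257 -0.27591234  6.47667953] [-0.09037148  0.73460104  0.02005379] 0.013851718860183894
bare_shaft [([0.4936, 0.0354, 0.1065], 0.67)]
crank_handle []
screw_axis [([0.4879, 0.0569, 0.1581], 0.56)]
screw_socket [([0.4912, 0.0501, 0.151], 0.67)]
[np.float64(335.28265143092705), np.float64(78.068637334459)]
```

View pics/w3.png

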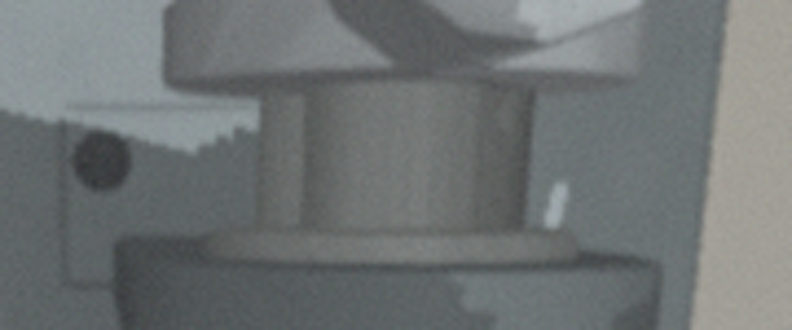

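Crop: the bare shaft spans columns 258–533, with a shading edge near column 303. That doesn't settle the flat's angle, so I'll go by feel and turn slowly with the handle gripped.

{"name": "arm_command", "arguments": {"deltas": [[0,0.0042,-0.0035,0,0,0,8],[0,0.0085,-0.0069,0,0,0,8],[0,0.0085,-0.0069,0,0,0,8]]}}

```text
time: 5.22
tool_pos: [0.486, -0.048, 0.1409]
tcp_rot: [-3.14, 0.0, 1.817]
wrist_force: [-3.2, -1.2, -2.0]
opening: 0.0141
gripper_force: 58.8
```

{"name": "arm_command", "arguments": {"deltas": [[0,0.0045,-0.0022,0,0,0,8],[0,0.009,-0.0044,0,0,0,8],[0,0.009,-0.0044,0,0,0,8]]}}

```text
time: 5.47
tool_pos: [0.4927, -0.0463, 0.1442]
tcp_rot: [3.14, 0.0, 1.817]
wrist_force: [-1.4, -0.5, -3.1]
opening: 0.0139
gripper_force: 58.7
```

{"name": "arm_command", "arguments": {"deltas": [[0,0.0047,-0.0017,0,0,0,8],[0,0.0094,-0.0034,0,0,0,8],[0,0.0094,-0.0034,0,0,0,8]]}}

```text
time: 5.72
tool_pos: [0.4987, -0.0448, 0.1463]
tcp_rot: [3.139, 0.001, 1.817]
wrist_force: [0.7, -1.1, -5.1]
opening: 0.0143
gripper_force: 58.5
```

{"name": "arm_command", "arguments": {"deltas": [[0,0.0048,-0.0013,0,0,0,8],[0,0.0097,-0.0025,0,0,0,8],[0,0.0097,-0.0025,0,0,0,8]]}}

```text
time: 5.97
tool_pos: [0.504, -0.0434, 0.1476]
tcp_rot: [3.14, 0.001, 1.818]
wrist_force: [1.7, -0.7, -6.9]
opening: 0.0141
gripper_force: 58.5
```

Run:
```python
from h import *
s=arm.read_state();print(s["tool_pos"],s["tcp_rot"],s["wrist_force"],s["wrist_torque"],s["opening"])
```

```text
[ 0.50397337 -0.04336498  0.14761249] [3.13976153e+00 5.61498222e-04 1.81753606e+00] [ 1.6966342  -0.74125306 -6.91469557] [-0.0670589  -0.22076186 -0.04907273] 0.014061707218608301
```

{"name": "arm_command", "arguments": {"deltas": [[0,0.005,0,0,0,0,8],[0,0.0099,0,0,0,0,8],[0,0.0099,0,0,0,0,8]]}}

```text
time: 6.22
tool_pos: [0.5102, -0.0418, 0.1482]
tcp_rot: [3.139, 0.0, 1.817]
wrist_force: [1.4, 0.2, -2.5]
opening: 0.0141
gripper_force: 59.0
```

{"name": "arm_command", "arguments": {"deltas": [[0,0.005,-0.0003,0,0,0,8],[0,0.01,-0.0005,0,0,0,8],[0,0.01,-0.0005,0,0,0,8]]}}

```text
time: 6.47
tool_pos: [0.5158, -0.0405, 0.1483]
tcp_rot: [3.139, 0.0, 1.818]
wrist_force: [1.4, 1.5, -1.5]
opening: 0.014
gripper_force: 59.1
```

{"name": "arm_command", "arguments": {"deltas": [[0,0.005,0.0002,0,0,0,8],[0,0.01,0.0005,0,0,0,8],[0,0.01,0.0005,0,0,0,8]]}}

```text
time: 6.72
tool_pos: [0.5212, -0.0392, 0.1478]
tcp_rot: [3.14, 0.0, 1.817]
wrist_force: [1.5, 0.3, 1.2]
opening: 0.0141
gripper_force: 59.2
```

{"name": "arm_command", "arguments": {"deltas": [[0,0.005,0.0008,0,0,0,8],[0,0.0099,0.0015,0,0,0,8],[0,0.0099,0.0015,0,0,0,8]]}}

```text
time: 6.97
tool_pos: [0.5263, -0.0379, 0.1468]
tcp_rot: [3.141, 0.0, 1.817]
wrist_force: [-0.9, 0.3, 4.0]
opening: 0.0139
gripper_force: 59.5
```

Run:
```python
from h import *
p=arm.camera("wrist")
print(p["position"])
for n in ["bare_shaft","crank_handle","screw_axis","screw_socket"]:
    print(n,[(np.round(d["centre"],4).tolist(),round(d["score"],2)) for d in arm.spot_point(n,p)[:1]])
c=np.array(proj(p,(.4947,.0361,.12))).astype(int); print(c)
im=p["color"][c[1]-38:c[1]+38,c[0]-90:c[0]+90,::-1]
cv2.imwrite("pics/w4.png",cv2.resize(im,None,fx=4.4,fy=4.4,interpolation=cv2.INTER_CUBIC))
```

```text
[0.50869093 0.03260679 0.28920921]
bare_shaft [([0.4921, 0.0366, 0.1088], 0.87)]
crank_handle [([0.5278, -0.0366, 0.1632], 0.9)]
screw_axis [([0.4908, 0.0559, 0.1577], 0.72)]
screw_socket [([0.4889, 0.0527, 0.1525], 0.93)]
[232  78]
```

View pics/w4.png

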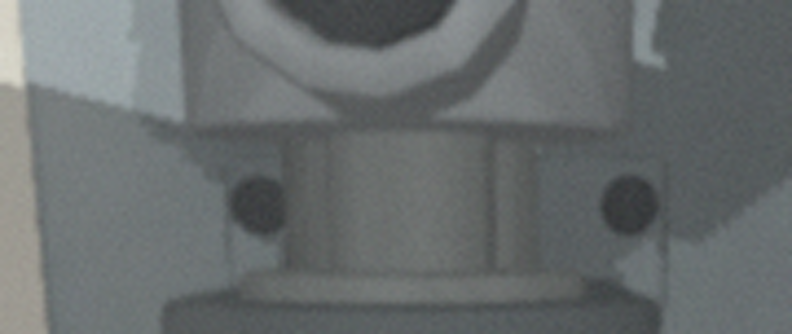

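In the crop the flat lies at columns 328–492 on a shaft spanning 285–538, so it is nearly symmetric to the camera, which is about 0.07 rad off vertical. The tangential handle force was lowest near θ=0 and has since risen about 3 N, so both signs say the flat is square. I'll release the handle and check again.

{"name": "arm_command", "arguments": {"deltas": [[0,0,0,0,0,0,20],[0,0,0,0,0,0,35],[0,0,0,0,0,0,50],[0,0,0,0,0,0,50],[0,0,-0.02,0,0,0,60]]}}

```text
time: 7.63
tool_pos: [0.524, -0.0378, 0.157]
tcp_rot: [-3.137, -0.001, 1.817]
wrist_force: [-0.7, 0.1, 0.8]
opening: 0.0597
gripper_force: 0.0
```

Run:
```python
from h import *
s=arm.read_state();print(s["tool_pos"],s["tcp_rot"],s["wrist_force"],s["opening"])
p=arm.camera("wrist")
print(p["position"])
f=192/np.tan(np.radians(p["fov_y"])/2)
c=np.array(proj(p,(.4947,.0361,.12))).astype(int)
rows=p["color"][c[1]-2:c[1]+20,c[0]-40:c[0]+45].mean(2)
b=np.round(rows[4:18].mean(0)).astype(int); print(c[0]-40,b.tolist())
print([(np.round(d["centre"],4).tolist(),round(d["score"],2)) for d in arm.spot_point("crank_handle",p)[:1]])
q=pose()
plan([((.526,-.038,.27),1.817),((.515,-.20,.27),1.3),((.507,-.33,.27),.9),((.507,-.34,.27),.6)])
```

```text
[ 0.52397412 -0.03782129  0.15699196] [-3.13682005e+00 -6.01118899e-04  1.81696571e+00] [-0.68656142  0.08759191  0.8451969 ] 0.05974912740712208
[0.50703776 0.03273619 0.29945235]
198 [107, 95, 92, 87, 81, 76, 70, 70, 69, 69, 69, 70, 69, 73, 77, 84, 81, 83, 86, 88, 91, 93, 94, 94, 93, 90, 91, 94, 96, 99, 101, 102, 106, 106, 106, 106, 106, 106, 106, 106, 107, 108, 108, 108, 108, 109, 110, 109, 108, 106, 106, 105, 102, 101, 101, 98, 97, 97, 94, 88, 83, 89, 96, 98, 96, 93, 90, 89, 86, 85, 85, 89, 92, 92, 91, 91, 91, 91, 91, 92, 92, 92, 91, 87, 76]
[([0.5289, -0.0368, 0.1648], 0.9)]
[0.0009, -0.0012, -0.1828] [0.0005, 0.0001, -0.0] rows>=2.6
[-0.2574, -0.0836, -0.0] [-0.0, -0.0, 0.0823] rows>=4.1
[-0.2123, 0.0451, 0.0] [0.0, -0.0, 0.0637] rows>=3.2
[-0.0131, 0.0104, 0.0] [0.0, -0.0, 0.0477] rows>=2.4
```

{"name": "arm_command", "arguments": {"deltas": [[0,0,-0.06,0,0,0,60],[0,0,-0.12,0,0,0,60],[0,0,-0.18,0,0,0,45],[0,0,-0.18,0,0,0,45]]}}

```text
time: 8.07
tool_pos: [0.5304, -0.039, 0.2739]
tcp_rot: [3.128, 0.002, 1.817]
wrist_force: [0.3, 0.1, 0.1]
opening: 0.0448
gripper_force: 0.0
```

Run:
```python
from h import *
p=arm.camera("wrist"); print(p["position"])
c=np.array(proj(p,(.4947,.0361,.12))).astype(int); print(c)
im=p["color"][max(c[1]-38,0):c[1]+38,c[0]-90:c[0]+90,::-1]
cv2.imwrite("pics/w5.png",cv2.resize(im,None,fx=4.4,fy=4.4,interpolation=cv2.INTER_CUBIC))
```

```text
[0.51085253 0.0312344  0.41617956]
[237  82]
```

View pics/w5.png

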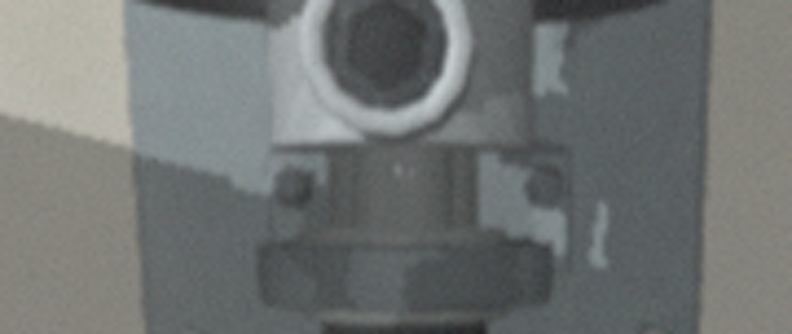

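{"name": "arm_command", "arguments": {"deltas": [[-0.2574,-0.0836,0,0,0,0.0823,45],[-0.2574,-0.0836,0,0,0,0.0823,45],[-0.2574,-0.0836,0,0,0,0.0823,45],[-0.2574,-0.0836,0,0,0,0.0823,45],[-0.2574,-0.0836,0,0,0,0.0823,45]]}}

```text
time: 8.53
tool_pos: [0.5114, -0.2094, 0.2667]
tcp_rot: [3.141, 0.006, 1.283]
wrist_force: [-0.3, -0.2, 0.4]
opening: 0.0452
gripper_force: 0.0
```

{"name": "arm_command", "arguments": {"deltas": [[-0.2123,0.0451,0,0,0,0.0637,45],[-0.2123,0.0451,0,0,0,0.0637,45],[-0.2123,0.0451,0,0,0,0.0637,45],[-0.2123,0.0451,0,0,0,0.0637,45]]}}

```text
time: 8.87
tool_pos: [0.5028, -0.3381, 0.2662]
tcp_rot: [3.14, 0.007, 0.885]
wrist_force: [-0.6, -0.4, 1.0]
opening: 0.0448
gripper_force: 0.0
```

{"name": "arm_command", "arguments": {"deltas": [[-0.0131,0.0104,0,0,0,0.0477,45],[-0.0131,0.0104,0,0,0,0.0477,45],[-0.0131,0.0104,0,0,0,0.0477,45],[-0.0131,0.0104,0,0,0,0.0477,45],[-0.0131,0.0104,0,0,0,0.0477,45]]}}

```text
time: 9.28
tool_pos: [0.5067, -0.3394, 0.2657]
tcp_rot: [-3.14, 0.001, 0.602]
wrist_force: [0.2, 0.2, 0.2]
opening: 0.0449
gripper_force: 0.0
```

Run:
```python
from h import *
s=arm.read_state();print(s["time"],s["tool_pos"],s["tcp_rot"],s["qpos"])
p=arm.camera("wrist"); print(p["position"])
cv2.imwrite("pics/w6.png",cv2.resize(p["color"][:,:,::-1],(800,600)))
for n in ["hex_key","key_hole","small_key"]:
    print(n,[(np.round(d["centre"],4).tolist(),round(d["score"],2)) for d in arm.spot_point(n,p)[:2]])
for d in arm.outline_of("hex_key",p)[:2]: print(d["score"],axis_dir(p,d["region"],.128))
```

```text
9.2833 [ 0.50674978 -0.3393958   0.26572547] [-3.14030928e+00  7.12733198e-04  6.02080016e-01] [-0.23397639  0.50471685  1.08568399  1.60934403 -0.45814072  1.31007004
 -0.04684441]
[ 0.56820938 -0.29880726  0.40808825]
hex_key [([0.5088, -0.3661, 0.0138], 0.94), ([0.6223, -0.4578, 0.0026], 0.66)]
key_hole [([0.5053, -0.3649, 0.047], 0.79)]
small_key [([0.4735, -0.2896, 0.0093], 0.6)]
0.64 (array([ 0.51032347, -0.36506492]), np.float64(0.5673193782727854), 1845)
0.59 (array([ 0.58099823, -0.37049162]), np.float64(2.1570469883556074), 1534)
```

View pics/w6.png

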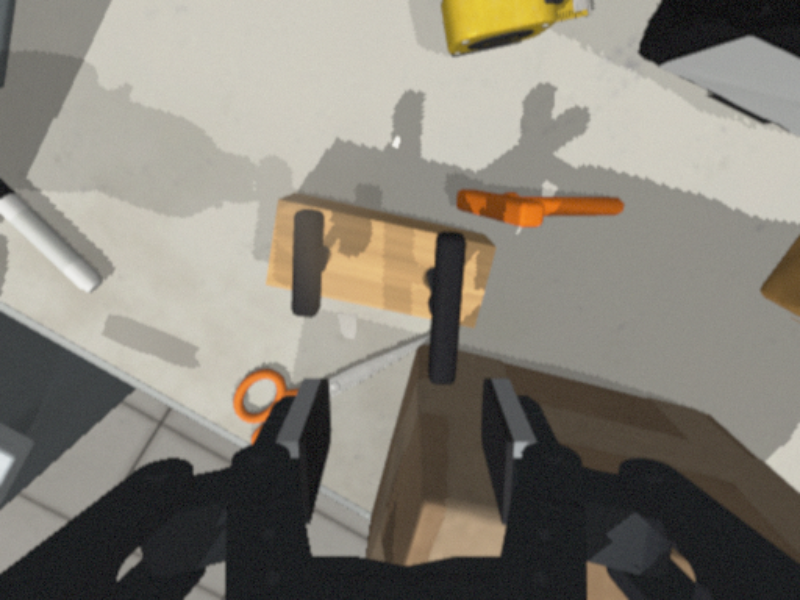

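Picture w5 shows the flat centred under the boss. In w6 the larger key's bar runs from (452,235) to (442,383), the small key is at (307,262), and the carton's bottom corner is near (420,345) with its top corner near (430,500).

Run:
```python
from h import *
p=arm.camera("wrist"); k=.64
g=lambda u,v,z: onz(p,u*k,v*k,z).round(4)
b=g(420,345,0);print("corner bottom",b, "proj up",[ (z,np.round(np.array(proj(p,(b[0],b[1],z)))/k)) for z in (.1,.15,.2,.25)])
print("edge bottom",g(705,410,0),g(375,560,0),g(375,560,.15))
A,B=g(452,237,.128),g(442,380,.128);d=A-B;print("bar",A,B,(A+B)/2,np.arctan2(d[1],d[0]),np.linalg.norm(d))
for z in (.119,.124): print(axis_dir(p,arm.outline_of("hex_key",p)[0]["region"],z)[:2])
m=arm.outline_of("hex_key",p)[0]["region"]; v,u=np.nonzero(m); print(u.min()/k,u.max()/k,v.min()/k,v.max()/k)
```

```text
corner bottom [ 0.4448 -0.3985  0.    ] proj up [(0.1, array([424., 400.])), (0.15, array([427., 442.])), (0.2, array([431., 499.])), (0.25, array([437., 584.]))]
edge bottom [ 0.5353 -0.6365 -0.    ] [ 0.2406 -0.4888 -0.    ] [ 0.3608 -0.4192  0.15  ]
bar [ 0.5441 -0.346   0.128 ] [ 0.4728 -0.3905  0.128 ] [ 0.50845 -0.36825  0.128  ] 0.5579687188828177 0.08404724861647768
(array([ 0.58190406, -0.37409554]), np.float64(2.1561221751448305))
(array([ 0.58166844, -0.37280369]), np.float64(2.1561221751448305))
454.6875 621.875 190.625 226.5625
```

Run:
```python
from h import *
plan([((.509,-.3667,.19),.56),((.509,-.3667,.100),.56)])
```

```text
[-0.0224, 0.0387, 0.1278] [0.0, -0.0001, 0.0064] rows>=1.9
[0.0, -0.0, 0.15] [0.0, 0.0, 0.0] rows>=2.2
```

{"name": "arm_command", "arguments": {"deltas": [[-0.0112,0.0194,0.06,0,0,0.0064,45],[-0.0224,0.0387,0.1278,0,0,0.0064,45],[-0.0224,0.0387,0.1278,0,0,0.0064,45],[-0.0224,0.0387,0.1278,0,0,0.0064,45],[-0.0224,0.0387,0.1278,0,0,0.0064,45]]}}

```text
time: 10.15
tool_pos: [0.5094, -0.3672, 0.1912]
tcp_rot: [3.14, -0.001, 0.56]
wrist_force: [0.4, 0.6, -0.4]
opening: 0.0448
gripper_force: 0.0
```

{"name": "arm_command", "arguments": {"deltas": [[0,0,0.05,0,0,0,45],[0,0,0.1,0,0,0,45],[0,0,0.15,0,0,0,45],[0,0,0.15,0,0,0,45],[0,0,0.15,0,0,0,45]]}}

```text
time: 10.57
tool_pos: [0.5097, -0.3664, 0.1011]
tcp_rot: [3.141, -0.001, 0.561]
wrist_force: [0.7, -0.4, 1.4]
opening: 0.045
gripper_force: 0.0
```

{"name": "arm_command", "arguments": {"deltas": [[0,0,0,0,0,0,45]]}}

```text
time: 10.65
tool_pos: [0.5104, -0.368, 0.1029]
tcp_rot: [3.137, -0.002, 0.56]
wrist_force: [0.6, -0.6, 0.4]
opening: 0.0452
gripper_force: 0.0
```

Run:
```python
from h import *
s=arm.read_state();print(s["time"],s["tool_pos"],s["tcp_rot"])
p=arm.camera("wrist"); print(p["position"])
cv2.imwrite("pics/w7.png",cv2.resize(p["color"][:,:,::-1],(800,600)))
for n in ["hex_key","key_hole"]:
    print(n,[(np.round(d["centre"],4).tolist(),round(d["score"],2)) for d in arm.spot_point(n,p)[:2]])
```

```text
10.65 [ 0.51043801 -0.36798683  0.10294175] [ 3.13744577e+00 -1.72214158e-03  5.60319038e-01]
[ 0.57291657 -0.32950989  0.24550689]
hex_key [([0.5091, -0.363, 0.0159], 0.87), ([0.6232, -0.4609, 0.0031], 0.59)]
key_hole []
```

View pics/w7.png

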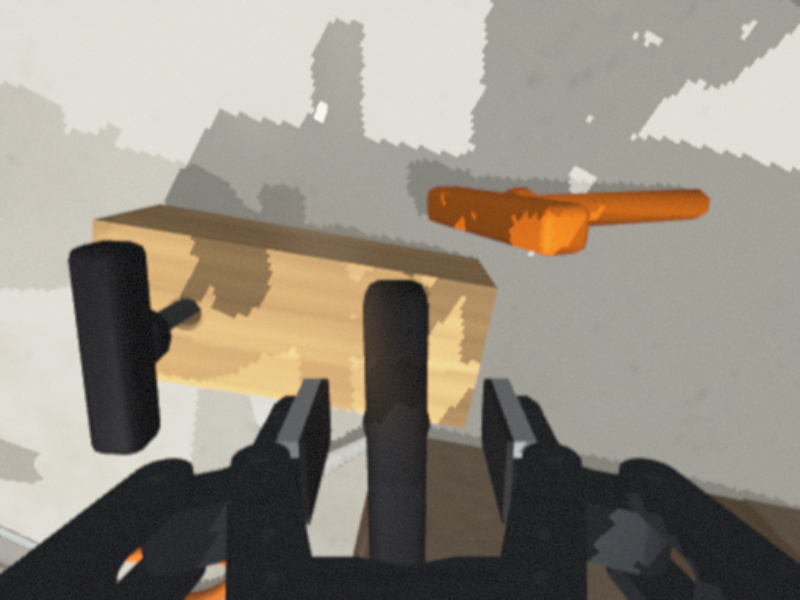

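The bar is at column 396 between the pads (gap centre 406) and parallel to them, so I'll grip it.

{"name": "arm_command", "arguments": {"deltas": [[0,0,0,0,0,0,30],[0,0,0,0,0,0,20],[0,0,0,0,0,0,12],[0,0,0,0,0,0,8],[0,0,0,0,0,0,8]]}}

```text
time: 11.22
tool_pos: [0.509, -0.3664, 0.1008]
tcp_rot: [-3.141, -0.001, 0.56]
wrist_force: [-1.0, 1.6, 5.7]
opening: 0.0152
gripper_force: 58.3
```

{"name": "arm_command", "arguments": {"deltas": [[0,0,0,0,0,0,8],[0,0,0,0,0,0,8],[0,0,0,0,0,0,8]]}}

```text
time: 11.47
tool_pos: [0.509, -0.3664, 0.1008]
tcp_rot: [-3.141, -0.001, 0.56]
wrist_force: [-1.4, 2.8, 6.0]
opening: 0.0153
gripper_force: 58.3
```

Run:
```python
from h import *
s=arm.read_state();print(s["time"],s["tool_pos"],s["tcp_rot"],s["wrist_force"],s["wrist_torque"],s["opening"])
p=arm.camera("wrist"); k=.64; t,r=pose(s)
e=onz(p,397*k,282*k,.124); print("end in tool",r.as_matrix().T@(e-t))
print("cam in tool",r.as_matrix().T@(p["position"]-t))
plan([((.509,-.3667,.24),.56),((.5,-.20,.33),.8),((.49,-.03,.33),1.27-.05)])
```

```text
11.4667 [ 0.50900517 -0.3664201   0.10080035] [-3.14064597e+00 -1.04374796e-03  5.59851163e-01] [-1.39305028  2.76875998  5.9793702 ] [ 0.58591358  0.34478533 -0.00710058] 0.015278617213790922
end in tool [ 0.04324102 -0.00080051 -0.02315378]
cam in tool [ 0.07358974  0.0011886  -0.14242011]
[0.0, 0.0002, -0.232] [-0.0002, -0.0002, -0.0] rows>=3.3
[0.1349, -0.2434, -0.15] [0.0, 0.0, -0.0382] rows>=4.5
[0.1916, -0.2094, -0.0] [0.0, 0.0, -0.0668] rows>=4.1
```

{"name": "arm_command", "arguments": {"deltas": [[0,0,-0.03,0,0,0,8],[0,0,-0.08,0,0,0,8],[0,0,-0.15,0,0,0,8],[0,0,-0.232,0,0,0,8],[0,0,-0.232,0,0,0,8]]}}

```text
time: 11.93
tool_pos: [0.5107, -0.3701, 0.2461]
tcp_rot: [3.131, -0.004, 0.559]
wrist_force: [-0.0, -0.8, -1.1]
opening: 0.0152
gripper_force: 59.3
```

Run:
```python
from h import *
s=arm.read_state();print(s["time"],s["tool_pos"],s["tcp_rot"],s["wrist_force"],s["opening"])
plan([((.5,-.20,.30),.82),((.4645,-.0143,.285),1.22)],start=(np.array([.509,-.3667,.24]),down(.56)))
```

```text
11.9333 [ 0.5107087  -0.37009588  0.24613042] [ 3.13121246 -0.00357494  0.55932013] [-0.04624395 -0.8084192  -1.10525549] 0.015185227215588987
[0.1349, -0.2434, -0.1] [0.0, 0.0, -0.0414] rows>=4.3
[0.1859, -0.2544, 0.025] [0.0, 0.0, -0.0637] rows>=4.5
```

{"name": "arm_command", "arguments": {"deltas": [[0.1349,-0.2434,-0.1,0,0,-0.0414,8],[0.1349,-0.2434,-0.1,0,0,-0.0414,8],[0.1349,-0.2434,-0.1,0,0,-0.0414,8],[0.1349,-0.2434,-0.1,0,0,-0.0414,8],[0.1349,-0.2434,-0.1,0,0,-0.0414,8]]}}

```text
time: 12.35
tool_pos: [0.5019, -0.1923, 0.2996]
tcp_rot: [-3.139, -0.005, 0.83]
wrist_force: [0.5, -0.2, -2.5]
opening: 0.0154
gripper_force: 59.6
```

{"name": "arm_command", "arguments": {"deltas": [[0.1859,-0.2544,0.025,0,0,-0.0637,8],[0.1859,-0.2544,0.025,0,0,-0.0637,8],[0.1859,-0.2544,0.025,0,0,-0.0637,8],[0.1859,-0.2544,0.025,0,0,-0.0637,8],[0.1859,-0.2544,0.025,0,0,-0.0637,8]]}}

```text
time: 12.77
tool_pos: [0.4626, -0.009, 0.2831]
tcp_rot: [-3.139, -0.003, 1.227]
wrist_force: [0.4, 0.9, -1.8]
opening: 0.015
gripper_force: 59.8
```

{"name": "arm_command", "arguments": {"deltas": [[0,0,0,0,0,0,8],[0,0,0,0,0,0,8],[0,0,0,0,0,0,8],[0,0,0,0,0,0,8]]}}

```text
time: 13.1
tool_pos: [0.4645, -0.0161, 0.2841]
tcp_rot: [3.141, 0.001, 1.217]
wrist_force: [-0.9, -0.7, -2.3]
opening: 0.015
gripper_force: 59.7
```

Run:
```python
from h import *
s=arm.read_state();print(s["time"],s["tool_pos"],s["tcp_rot"],s["joint_vel"].round(3),s["wrist_force"],s["wrist_torque"])
p=arm.camera("wrist"); t,r=pose(s); print(p["position"])
c=np.array(proj(p,(.4903,.0561,.157))); print(c)
for n in ["screw_axis","screw_socket","bare_shaft"]:
    print(n,[(np.round(d["centre"],4).tolist(),round(d["score"],2)) for d in arm.spot_point(n,p)[:1]])
np.save("w8.npy",p["color"]); 
import pickle; pickle.dump({k:p[k] for k in ("fov_y","cx","cy","position","rotation")},open("w8.pkl","wb"))
c=c.astype(int); x0,y0=max(c[0]-60,0),max(c[1]-45,0)
im=p["color"][y0:y0+90,x0:x0+120,::-1]; print(x0,y0)
cv2.imwrite("pics/w8.png",cv2.resize(im,None,fx=6.6,fy=6.6,interpolation=cv2.INTER_CUBIC))
```

```text
13.1 [ 0.4645134  -0.01612204  0.28408887] [3.14129691e+00 5.24247543e-04 1.21700499e+00] [ 0.009  0.003  0.002 -0.003 -0.003  0.    -0.001] [-0.87233656 -0.73729604 -2.33398635] [-5.85633275e-05 -3.13497681e-02  1.97804408e-02]
[0.49047809 0.0520871  0.42646949]
[257.19605006  88.71692472]
screw_axis [([0.4878, 0.055, 0.1595], 0.61)]
screw_socket [([0.4899, 0.0556, 0.1533], 0.63)]
bare_shaft [([0.491, 0.0356, 0.1052], 0.88)]
197 43
```

View pics/w8.png

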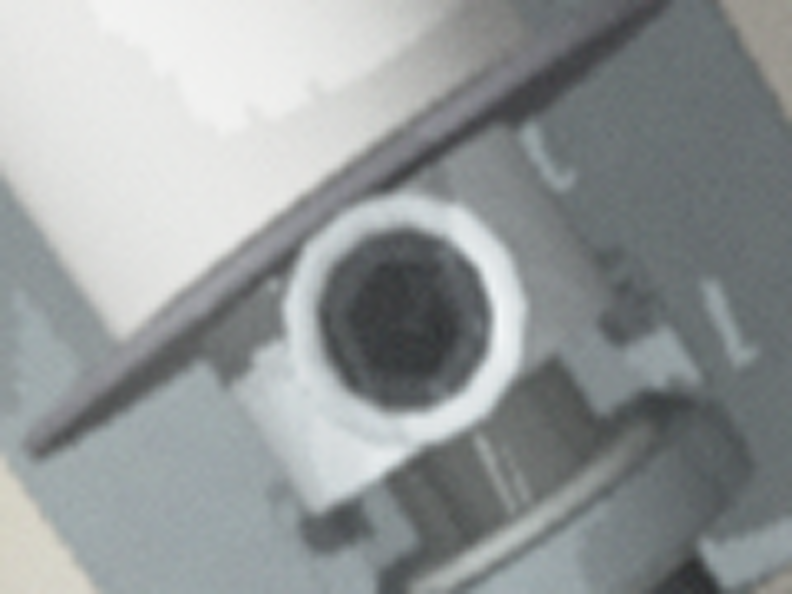

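The crop shows the boss ring centred near crop (405,316), with its dark bore spanning about 318–492 by 227–410. That was the tenth picture, so I'll fit the circle numerically.

```bash
cat > boss.py <<'E'
from h import *
def boss(p,n=1):
    """centre of the boss bore at z=.157 from a wrist picture"""
    g=cv2.GaussianBlur(cv2.cvtColor(p["color"],cv2.COLOR_RGB2GRAY),(3,3),0)
    u,v=proj(p,(.4903,.0561,.157)); out=[]
    up=cv2.resize(g,None,fx=4,fy=4,interpolation=cv2.INTER_CUBIC)
    for th in (90,105,120,135):
        cs,_=cv2.findContours((up<th).astype(np.uint8),cv2.RETR_LIST,cv2.CHAIN_APPROX_NONE)
        for c in cs:
            if len(c)<60: continue
            (x,y),(a,b),_=cv2.fitEllipse(c); x,y=(x+.5)/4-.5,(y+.5)/4-.5
            if np.hypot(x-u,y-v)<8 and 12<(a+b)/8<60 and a/b>.8:
                X=onz(p,x,y,.157); e=onz(p,x+(a+b)/16,y,.157); out.append((th,round(x,2),round(y,2),X[:2].round(4).tolist(),round(np.linalg.norm(e-X)*2000,1),round(a/b,2)))
    return out
E
python3 - <<'E'
from boss import *
import pickle
p=pickle.load(open("w8.pkl","rb")); p["color"]=np.load("w8.npy")
for o in boss(p): print(o)
g=cv2.cvtColor(p["color"],cv2.COLOR_RGB2GRAY)
for d in (-2,0,2): print(g[90+d,236:282].tolist())
t,r=pose(); print("cam in tool",r.as_matrix().T@(p["position"]-t), (r.inv()*R.from_euler("xyz",p["rotation"])).as_euler("xyz"))
E
```

```text
(90, 256.82, 91.13, [0.4894, 0.0545], np.float64(16.4), 0.85)
(105, 257.42, 90.91, [0.4899, 0.0545], np.float64(18.6), 0.94)
(120, 257.54, 90.92, [0.49, 0.0545], np.float64(19.5), 0.94)
(135, 257.55, 90.89, [0.49, 0.0545], np.float64(20.1), 0.94)
[121, 125, 120, 141, 191, 217, 209, 198, 172, 130, 93, 90, 93, 87, 78, 65, 65, 64, 63, 66, 60, 61, 64, 63, 73, 70, 65, 65, 74, 76, 90, 95, 95, 93, 118, 195, 234, 234, 225, 213, 180, 145, 139, 141, 135, 134]
[122, 121, 121, 143, 199, 219, 212, 196, 167, 108, 82, 90, 87, 77, 65, 65, 66, 62, 62, 63, 62, 61, 65, 68, 71, 64, 59, 61, 63, 70, 76, 92, 98, 95, 101, 159, 235, 236, 228, 218, 186, 147, 140, 142, 139, 139]
[121, 124, 119, 134, 179, 217, 212, 199, 177, 123, 83, 90, 87, 84, 71, 63, 64, 66, 63, 62, 68, 65, 70, 73, 72, 64, 59, 53, 64, 62, 77, 91, 101, 118, 110, 167, 236, 236, 229, 213, 171, 147, 146, 142, 143, 141]
cam in tool [ 0.07233842  0.00096112 -0.14238408] [-2.93019380e-01  5.76330108e-04  1.57055178e+00]
```

Run:
```python
from boss import *
import pickle
p=pickle.load(open("w8.pkl","rb")); p["color"]=np.load("w8.npy"); t,r=pose(); M=r.as_matrix()
g=cv2.cvtColor(p["color"],cv2.COLOR_RGB2GRAY)
q=lambda x,y,z: np.round(proj(p,t+M@np.array([x,y,z])),2)
print("bottom edge end",q(.045,0,-.009),"top edge end",q(.045,0,-.027),q(.043,0,-.009),q(.03,-.008,-.027),q(.03,.008,-.027))
for v in (215,235,255): print(v,g[v,225:285].tolist())
for u in (250,254,258): print(u,g[150:210,u].tolist())
```

```text
bottom edge end [256.9  164.61] top edge end [256.55 174.9 ] [256.91 169.46] [234.76 214.89] [278.52 214.89]
215 [147, 151, 153, 147, 149, 150, 149, 148, 150, 147, 150, 152, 148, 138, 82, 51, 54, 48, 59, 49, 49, 47, 51, 46, 46, 45, 49, 41, 46, 46, 46, 43, 38, 38, 41, 40, 37, 37, 43, 38, 42, 39, 38, 42, 37, 29, 33, 31, 33, 28, 35, 33, 24, 26, 29, 66, 139, 199, 211, 215]
235 [211, 204, 205, 206, 206, 204, 209, 210, 207, 206, 208, 206, 209, 192, 119, 51, 46, 43, 46, 40, 46, 43, 38, 45, 43, 43, 38, 37, 38, 41, 29, 38, 34, 35, 30, 32, 38, 36, 26, 33, 35, 31, 20, 33, 38, 20, 30, 29, 32, 31, 23, 20, 27, 20, 34, 114, 204, 216, 215, 214]
255 [74, 91, 93, 95, 94, 91, 93, 94, 94, 94, 95, 91, 77, 50, 46, 35, 42, 46, 39, 37, 41, 46, 44, 37, 41, 37, 42, 34, 38, 30, 40, 33, 38, 33, 40, 38, 36, 29, 38, 25, 29, 35, 30, 33, 38, 36, 32, 26, 30, 28, 29, 26, 29, 28, 25, 29, 39, 71, 88, 91]
250 [112, 112, 109, 114, 113, 115, 113, 115, 111, 115, 113, 111, 115, 126, 130, 126, 121, 112, 109, 113, 109, 102, 113, 129, 147, 153, 153, 151, 129, 77, 41, 32, 29, 28, 33, 31, 31, 37, 32, 40, 40, 39, 39, 36, 41, 38, 43, 44, 45, 43, 49, 43, 45, 42, 40, 47, 43, 48, 42, 43]
254 [113, 114, 111, 111, 112, 109, 109, 112, 113, 111, 113, 109, 108, 107, 110, 110, 112, 107, 105, 102, 122, 140, 148, 149, 152, 152, 149, 151, 128, 76, 34, 31, 24, 33, 36, 36, 31, 35, 37, 35, 36, 40, 36, 37, 45, 43, 40, 40, 37, 48, 39, 46, 40, 44, 42, 45, 47, 44, 42, 43]
258 [117, 112, 114, 109, 109, 107, 110, 109, 111, 113, 110, 111, 110, 109, 108, 110, 105, 111, 129, 149, 150, 151, 154, 151, 154, 152, 150, 150, 128, 76, 36, 29, 28, 23, 27, 39, 25, 28, 24, 31, 37, 34, 31, 37, 37, 33, 40, 38, 43, 40, 42, 44, 44, 43, 45, 34, 40, 41, 38, 42]
```

{"name": "arm_command", "arguments": {"deltas": [[0.06,-0.0028,0,0,0,0,8],[0.13,-0.0028,0,0,0,0,8],[0.13,-0.0028,0.033,0,0,0,8],[0.13,-0.0028,0.033,0,0,0,8],[0.13,-0.0028,0.033,0,0,0,8]]}}

```text
time: 13.72
tool_pos: [0.4892, 0.0587, 0.2637]
tcp_rot: [-3.141, 0.003, 1.219]
wrist_force: [-0.2, -0.0, -1.7]
opening: 0.0152
gripper_force: 59.6
```

{"name": "arm_command", "arguments": {"deltas": [[0,0,0,0,0,0,8],[0,0,0,0,0,0,8],[0,0,0,0,0,0,8],[0,0,0,0,0,0,8],[0,0,0,0,0,0,8]]}}

```text
time: 14.13
tool_pos: [0.4898, 0.0592, 0.2648]
tcp_rot: [3.141, -0.001, 1.22]
wrist_force: [-0.3, -0.7, -1.8]
opening: 0.0151
gripper_force: 59.6
```

Run:
```python
from h import *
s=arm.read_state();print(s["time"],s["tool_pos"],s["tcp_rot"],s["qpos"].round(2),s["wrist_force"],s["wrist_torque"])
p=arm.camera("scene")
for X in [(.4899,.0577,.175),(.4899,.0577,.22),(.49,.0577,.157)]: print(proj(p,X))
u,v=np.array(proj(p,(.4899,.0577,.19))).astype(int)
g=cv2.cvtColor(p["color"],cv2.COLOR_RGB2GRAY); print(u-14,v-14)
for r in range(v-14,v+26,2): print(r,' '.join('%3d'%a for a in g[r,u-14:u+15]))
```

```text
14.1333 [0.48981584 0.05917155 0.26481079] [ 3.14123818e+00 -1.22789210e-03  1.21952251e+00] [-1.12  0.14  1.02  1.87 -0.13  1.19 -0.41] [-0.25041734 -0.71645316 -1.8285308 ] [0.03985608 0.00755872 0.00229222]
[np.float64(207.7580065167087), np.float64(150.43026847804987)]
[np.float64(206.2122600050239), np.float64(136.96726687425567)]
[np.float64(208.37916012081251), np.float64(155.5821895913918)]
193 132
132 114 149 148 149 151 148 151 146 128 120  71  31  38  39  40  60  76  75  76  72  82  78  82  80  76  75  76  72  58
134 150 148 146 147 148 147 142 125 132 126  95  22  38  42  35  53  72  75  71  72  71  72  70  73  70  70  65  64  64
136 144 148 144 143 147 147 147 143 127 132 116  41  34  44  40  43  74  71  69  68  70  70  70  68  64  68  63  64  61
138 149 149 149 146 147 148 149 148 142 130 116  56  37  36  38  44  71  71  68  67  68  69  66  67  66  66  62  61  60
140 148 150 145 149 149 149 148 149 146 153 133  61  41  34  33  44  62  68  67  66  65  70  63  65  64  56  61  56  56
142 149 150 151 146 149 150 151 149 148 152 143  90  41  42  36  52 102 119  70  65  61  5
[... 1009 characters left out ...]
 188 201 166  95  55  57  53  69 111 133 131 121  91  93  94  92  89  80  58  59  56  98 154 148 149
162 187 187 188 182 189 171  89  57  58  58  60  64 101 133 129 118  88  93  94  92  91  79  59  55  55  99 156 152 147
164 190 187 190 187 152  77  57  58  60  61  56  59  91 129 130 127 119  92  95  93  88  86  88  87  86 112 154 153 152
166 183 186 184 165  99  54  58  55  58  65  88 100 111 142 119 134 110  89  91  97  85  84  83  84  84  82  82  81  59
168 183 189 178 120  51  57  56  57  57  76 105 126 178 174 175 174 172 150 104  81  84  85  81  72  66  76  76  77  71
170 168 170 145  69  56  58  60  57  64  88 120 162 164 167 175 167 110  96  84  85  80  77  70  71  73  80  74  62  61
```

```bash
cat > sc.py <<'E'
from h import *
def shank(n=3,rows=range(124,149,1)):
    """shank centre column per row in the scene picture, vs the key-axis projection"""
    ps=[arm.camera("scene") for _ in range(n)]; g=np.mean([cv2.cvtColor(p["color"],cv2.COLOR_RGB2GRAY).astype(float) for p in ps],0)
    return ps[0],g
E
python3 - <<'E'
from sc import *
p,g=shank()
s=arm.read_state();print(s["time"],s["tool_pos"],s["tcp_rot"])
t,r=pose(s);M=r.as_matrix()
for z in (.175,.2,.225,.25): print(z,np.round(proj(p,t+M@np.array([-.003,0,t[2]-z])),2))
from scipy.interpolate import interp1d
vs=[];cs=[]
for v in range(126,150):
    row=g[v,195:218]; i0=int(np.argmin(row[8:17]))+8
    lv=row[i0-6:i0-3].max(); rv=row[i0+4:i0+6].mean(); m=np.sort(row)[:3].mean()
    L=i0
    while row[L]<(lv+m)/2: L-=1
    L=L+(row[L]-(lv+m)/2)/(row[L]-row[L+1])
    Q=i0
    while Q<21 and row[Q]<(rv+m)/2: Q+=1
    Q=Q-(row[Q]-(rv+m)/2)/(row[Q]-row[Q-1]); vs.append(v);cs.append(195+(L+Q)/2); print(v,round(195+L,2),round(195+Q,2),round(195+(L+Q)/2,2))
print(np.polyfit(vs,cs,1))
for v in range(151,162): print(v,' '.join('%3d'%a for a in g[v,200:220]))
E
```

```text
14.3333 [0.48967526 0.05953623 0.26446523] [ 3.14157905e+00 -4.67532744e-04  1.22020627e+00]
0.175 [207.6  150.74]
0.2 [206.75 143.36]
0.225 [205.88 135.73]
0.25 [204.97 127.84]
126 202.47 206.55 204.51
127 205.44 211.41 208.43
128 202.6 209.58 206.09
129 202.49 207.28 204.88
130 202.55 207.5 205.02
131 202.55 207.66 205.11
132 202.64 207.58 205.11
133 202.63 207.56 205.09
134 203.03 207.93 205.48
135 203.07 207.73 205.4
136 203.28 207.88 205.58
137 203.48 208.15 205.81
138 203.37 208.17 205.77
139 203.43 208.23 205.83
140 203.6 208.55 206.08
141 203.75 208.44 206.1
142 203.87 207.67 205.77
143 203.87 208.67 206.27
144 203.84 208.68 206.26
145 204.22 208.68 206.45
146 204.21 208.93 206.57
147 204.43 208.91 206.67
148 204.45 208.95 206.7
149 204.43 209.06 206.74
[5.15170915e-02 1.98821425e+02]
151  54 100 155 150 141  98  40  31  69 130 159 157 155 154 152 150 148 149 148 149
152  47  83 138 152 151 152 142 117 114  93  77  75  80 103 140 153 151 147 149 149
153  50  70 121 152 153 149 120  77  58  63  65  53  54  57  74 113 155 150 149 149
154 129 108 126 150 130  85  79 118 163 164 149 111 103  68  52  67 114 153 150 151
155 158 148 140 120  90  99 107  76  99  95  80  83 117 165  84  55  76 126 150 150
156 166 166 140  91  94 143  80  54  47  45  41  54  95 140  88  58  56  99 154 148
157 154 136  99  55 104 156  90  44  35  44  42  51  78 108  81  57  55  73 124 151
158 158 119  69  50  93 160 162 106  63  61  69  88 108  89  77  57  57  72 118 151
159 134  71  56  53  81 132 136 151 138 104 104  97  93  87  78  60  57  66 108 151
160  96  57  58  56  69 114 130 134 122  93  94  94  94  87  77  57  57  56  96 152
161  57  55  59  54  71 113 130 132 120  90  93  92  93  89  79  61  58  56  98 153
```

{"name": "arm_command", "arguments": {"deltas": [[-0.005,0.004,0,0,0,0,8],[-0.005,0.004,0.01,0,0,0,8],[-0.005,0.004,0.0183,0,0,0,8],[-0.005,0.004,0.0183,0,0,0,8],[-0.005,0.004,0.0183,0,0,0,8]]}}

```text
time: 14.75
tool_pos: [0.4905, 0.0558, 0.2527]
tcp_rot: [-3.141, 0.001, 1.22]
wrist_force: [-0.9, 0.5, -2.2]
opening: 0.0148
gripper_force: 59.7
```

Run:
```python
from sc import *
p,g=shank()
s=arm.read_state();print(s["time"],s["tool_pos"],s["tcp_rot"],s["wrist_force"],s["wrist_torque"])
for v in range(142,162): print(v,' '.join('%3d'%a for a in g[v,200:220]))
```

```text
14.9 [0.49099527 0.05590163 0.25343304] [ 3.14144544e+00 -1.62757054e-04  1.22016451e+00] [-0.06358088 -0.30007292 -1.38016716] [ 0.00813397  0.01548256 -0.01718086]
142 149 148 151 152 142  78  32  39  38  44  71  75  68  61  58  57  58  57  55  54
143 149 149 150 150 143  85  32  36  36  55 114 153 149 141 118 125 125 125 126 129
144 150 150 150 151 146 107  29  37  32  48 110 155 152 150 149 150 150 149 151 150
145 151 150 149 151 147 118  27  36  36  46 102 153 150 149 150 149 150 148 151 149
146 151 149 148 152 153 129  25  34  36  39  98 156 149 148 149 149 150 149 149 148
147 155 150 151 148 151 136  26  34  35  34  92 153 150 148 149 149 149 148 148 149
148 124 156 151 150 153 138  32  35  37  30  89 155 148 149 149 148 149 147 150 151
149  71 121 151 150 153 139  47  36  37  25  89 155 150 149 149 151 150 149 148 148
150  68 119 153 150 153 139  62  35  38  29  86 149 150 150 148 150 147 147 148 148
151  52  98 155 152 152 140  82  34  40  29  81 144 156 152 152 152 150 149 151 148
152  46  81 139 152 151 144  87  29  37  32  40  68  81 104 140 152 148 148 147 149
153  48  67 121 153 154 143  78  35  35  30  36  48  52  58  75 113 154 152 149 150
154 107  93 129 152 130  83  59  42  36  34  72 119 106  70  55  67 114 155 151 150
155 132 132 139 120  90  99 105  46  39  35  45  72  89 106  72  54  76 124 154 152
156 154 165 142  93  92 138  73  48  38  44  35  35  61  93  89  57  56 101 155 149
157 155 137 101  53 104 157  84  41  33  46  43  41  67 104  83  59  55  76 124 151
158 158 109  64  54  92 162 159  79  57  52  62  87 108  90  75  56  58  72 120 149
159 128  66  57  51  80 131 126  97 101 107 107  93  92  85  78  59  58  62 106 153
160  87  52  57  56  70 116 123  83  92  97  97  94  96  88  76  59  58  57  97 152
161  49  53  61  57  68 115 120  85  91  92  95  95  91  92  79  61  58  55  97 153
```

{"name": "arm_command", "arguments": {"deltas": [[-0.001,0.0017,0,0,0,0,8],[-0.001,0.0017,0.004,0,0,0,8],[-0.001,0.0017,0.008,0,0,0,8],[-0.001,0.0017,0.008,0,0,0,8],[-0.001,0.0017,0.008,0,0,0,8]]}}

```text
time: 15.32
tool_pos: [0.4915, 0.0549, 0.2483]
tcp_rot: [-3.141, 0.0, 1.22]
wrist_force: [1.0, 0.6, -1.4]
opening: 0.0148
gripper_force: 59.7
```

{"name": "arm_command", "arguments": {"deltas": [[0,0,0.003,0,0,0,8],[0,0,0.006,0,0,0,8],[0,0,0.006,0,0,0,8]]}}

```text
time: 15.57
tool_pos: [0.4914, 0.055, 0.2446]
tcp_rot: [-3.141, 0.0, 1.22]
wrist_force: [-0.4, -0.5, -1.7]
opening: 0.0153
gripper_force: 59.7
```

Run:
```python
from h import *
s=arm.read_state();print(s["time"],s["tool_pos"],s["tcp_rot"],s["wrist_force"],s["wrist_torque"])
```

```text
15.5667 [0.49140087 0.05496919 0.24460311] [-3.14109131e+00  3.05368948e-04  1.22026722e+00] [-0.40265658 -0.52569224 -1.69963462] [-0.01144412 -0.05805929  0.01210694]
```

{"name": "arm_command", "arguments": {"deltas": [[0,0,0.002,0,0,0,8],[0,0,0.004,0,0,0,8],[0,0,0.004,0,0,0,8]]}}

```text
time: 15.82
tool_pos: [0.4915, 0.055, 0.2424]
tcp_rot: [-3.141, 0.0, 1.22]
wrist_force: [0.4, 0.4, -1.1]
opening: 0.0154
gripper_force: 59.7
```

{"name": "arm_command", "arguments": {"deltas": [[0,0,0.002,0,0,0,8],[0,0,0.004,0,0,0,8],[0,0,0.004,0,0,0,8]]}}

```text
time: 16.07
tool_pos: [0.4915, 0.0549, 0.24]
tcp_rot: [-3.141, 0.0, 1.22]
wrist_force: [-0.0, -0.4, -1.6]
opening: 0.015
gripper_force: 59.7
```

Run:
```python
from h import *
s=arm.read_state();print(s["time"],s["tool_pos"],s["tcp_rot"],s["wrist_force"],s["wrist_torque"])
```

```text
16.0667 [0.49154941 0.05491387 0.23995417] [-3.14143683e+00  1.27999588e-04  1.22015379e+00] [-0.01148954 -0.41234812 -1.57792766] [-0.02158743 -0.02214258 -0.02271549]
```

{"name": "arm_command", "arguments": {"deltas": [[0,0,0.002,0,0,0,8],[0,0,0.004,0,0,0,8],[0,0,0.004,0,0,0,8]]}}

```text
time: 16.32
tool_pos: [0.4916, 0.0549, 0.2375]
tcp_rot: [-3.141, 0.0, 1.22]
wrist_force: [0.1, -0.9, -1.2]
opening: 0.0152
gripper_force: 59.7
```

{"name": "arm_command", "arguments": {"deltas": [[0,0,0.0015,0,0,0,8],[0,0,0.003,0,0,0,8],[0,0,0.003,0,0,0,8]]}}

```text
time: 16.57
tool_pos: [0.4916, 0.0549, 0.2358]
tcp_rot: [-3.142, 0.0, 1.22]
wrist_force: [0.7, -0.3, -2.6]
opening: 0.0148
gripper_force: 59.7
```

Run:
```python
from h import *
s=arm.read_state();print(s["time"],s["tool_pos"],s["tcp_rot"],s["wrist_force"],s["wrist_torque"],s["qpos"].round(2))
```

```text
16.5667 [0.49159166 0.05493295 0.23580738] [-3.14151739e+00  5.31814949e-05  1.22017469e+00] [ 0.65365547 -0.26479201 -2.61894927] [-0.02397709 -0.03173073 -0.00749354] [-1.08  0.19  1.01  1.91 -0.18  1.14 -0.36]
```

{"name": "arm_command", "arguments": {"deltas": [[0,0.0002,0.0003,0,0,0.008,8],[0,0.0003,0.0006,0,0,0.016,8],[0,0.0005,0.001,0,0,0.024,8],[0,0.0005,0.001,0,0,0.024,8]]}}

```text
time: 16.9
tool_pos: [0.4918, 0.0547, 0.2354]
tcp_rot: [-3.141, 0.0, 1.069]
wrist_force: [-0.8, -0.4, -0.7]
opening: 0.0151
gripper_force: 59.9
```

```bash
cat > st.py <<'E'
from h import *
s=arm.read_state(); t,r=pose(s); M=r.as_matrix()
print(s["time"],"yaw",s["tcp_rot"][2].round(4),"pos",t.round(4),"F_tool",(M.T@s["wrist_force"]).round(2),"T_world",s["wrist_torque"].round(3),s["opening"].round(4))
E
python3 st.py
```

```text
Traceback (most recent call last):
  File "st.py", line 3, in <module>
    print(s["time"],"yaw",s["tcp_rot"][2].round(4),"pos",t.round(4),"F_tool",(M.T@s["wrist_force"]).round(2),"T_world",s["wrist_torque"].round(3),s["opening"].round(4))
                                                                                                                                                  ^^^^^^^^^^^^^^^^^^
AttributeError: 'float' object has no attribute 'round'
```

{"name": "arm_command", "arguments": {"deltas": [[0,0.0002,0.0003,0,0,0.008,8],[0,0.0003,0.0006,0,0,0.016,8],[0,0.0005,0.001,0,0,0.024,8],[0,0.0005,0.001,0,0,0.024,8]]}}

```text
time: 17.23
tool_pos: [0.4921, 0.0545, 0.2352]
tcp_rot: [-3.141, 0.001, 0.92]
wrist_force: [-1.7, -0.6, 3.1]
opening: 0.0152
gripper_force: 60.5
```

```bash
python3 st.py
```

```text
Traceback (most recent call last):
  File "st.py", line 3, in <module>
    print(s["time"],"yaw",s["tcp_rot"][2].round(4),"pos",t.round(4),"F_tool",(M.T@s["wrist_force"]).round(2),"T_world",s["wrist_torque"].round(3),s["opening"].round(4))
                                                                                                                                                  ^^^^^^^^^^^^^^^^^^
AttributeError: 'float' object has no attribute 'round'
```

```bash
sed -i 's/s\["opening"\].round(4)/s["opening"]/' st.py; python3 st.py
```

```text
17.2333 yaw 0.9198 pos [0.4921 0.0545 0.2352] F_tool [-1.52 -1.02 -3.1 ] T_world [-0.262  0.531  0.267] 0.01520209367927248
```

{"name": "arm_command", "arguments": {"deltas": [[0,0.0002,0.0003,0,0,0.008,8],[0,0.0003,0.0006,0,0,0.016,8],[0,0.0005,0.001,0,0,0.024,8],[0,0.0005,0.001,0,0,0.024,8]]}}

```text
time: 17.57
tool_pos: [0.4922, 0.0543, 0.2346]
tcp_rot: [-3.141, 0.001, 0.77]
wrist_force: [-1.9, -1.2, 4.7]
opening: 0.015
gripper_force: 60.7
```

```bash
python3 st.py
```

```text
17.5667 yaw 0.7695 pos [0.4922 0.0543 0.2346] F_tool [-2.19 -0.5  -4.65] T_world [-0.3    0.833  0.303] 0.01502194252468693
```

{"name": "arm_command", "arguments": {"deltas": [[0,0.0002,0.0002,0,0,0.008,8],[0,0.0003,0.0003,0,0,0.016,8],[0,0.0005,0.0005,0,0,0.024,8],[0,0.0005,0.0005,0,0,0.024,8]]}}

```text
time: 17.9
tool_pos: [0.4922, 0.0541, 0.234]
tcp_rot: [-3.141, 0.001, 0.619]
wrist_force: [-3.3, -0.9, 5.0]
opening: 0.0153
gripper_force: 60.7
```

```bash
python3 st.py
```

```text
17.9 yaw 0.6191 pos [0.4922 0.0541 0.234 ] F_tool [-3.2  -1.17 -4.96] T_world [-0.335  0.92   0.256] 0.015301981588724737
```

{"name": "arm_command", "arguments": {"deltas": [[0,0.0002,0.0003,0,0,0.008,8],[0,0.0003,0.0006,0,0,0.016,8],[0,0.0005,0.0009,0,0,0.024,8],[0,0.0005,0.0009,0,0,0.024,8]]}}

```text
time: 18.23
tool_pos: [0.4922, 0.0539, 0.2333]
tcp_rot: [-3.141, 0.002, 0.469]
wrist_force: [-3.6, -0.7, 4.8]
opening: 0.0152
gripper_force: 60.8
```

```bash
python3 st.py
```

```text
18.2333 yaw 0.4685 pos [0.4922 0.0539 0.2333] F_tool [-3.47 -1.01 -4.78] T_world [-0.289  1.11   0.3  ] 0.015246254406359213
```

{"name": "arm_command", "arguments": {"deltas": [[-0.0003,0.0002,0.0003,0,0,0.008,8],[-0.0006,0.0003,0.0006,0,0,0.016,8],[-0.0008,0.0005,0.0009,0,0,0.024,8],[-0.0008,0.0005,0.0009,0,0,0.024,8]]}}

```text
time: 18.57
tool_pos: [0.492, 0.0536, 0.2328]
tcp_rot: [-3.141, 0.001, 0.318]
wrist_force: [-3.5, -1.1, 4.7]
opening: 0.0152
gripper_force: 60.7
```

```bash
python3 st.py
```

```text
18.5667 yaw 0.3179 pos [0.492  0.0536 0.2328] F_tool [-3.66 -0.07 -4.72] T_world [-0.132  1.16   0.266] 0.015165238601022805
```

{"name": "arm_command", "arguments": {"deltas": [[-0.0002,0.0002,0.0003,0,0,0.008,8],[-0.0004,0.0003,0.0006,0,0,0.016,8],[-0.0004,0.0003,0.0006,0,0,0.016,8]]}}

```text
time: 18.82
tool_pos: [0.4919, 0.0534, 0.2324]
tcp_rot: [-3.141, 0.001, 0.217]
wrist_force: [-2.8, -0.3, 3.9]
opening: 0.015
gripper_force: 60.7
```

```bash
python3 st.py
```

```text
18.8167 yaw 0.2173 pos [0.4919 0.0534 0.2324] F_tool [-2.83 -0.36 -3.92] T_world [-0.12   1.129  0.313] 0.01496058881370974
```

{"name": "arm_command", "arguments": {"deltas": [[-0.0002,0.0002,0.0003,0,0,0.006,8],[-0.0003,0.0003,0.0005,0,0,0.012,8],[-0.0003,0.0003,0.0005,0,0,0.012,8]]}}

```text
time: 19.07
tool_pos: [0.4917, 0.0533, 0.2321]
tcp_rot: [-3.141, 0.001, 0.142]
wrist_force: [-3.9, -1.0, 5.0]
opening: 0.015
gripper_force: 60.7
```

```bash
python3 st.py
```

```text
19.0667 yaw 0.1423 pos [0.4917 0.0533 0.2321] F_tool [-4.01  0.43 -5.01] T_world [-0.109  1.194  0.286] 0.01497952913019593
```

{"name": "arm_command", "arguments": {"deltas": [[-0.0001,0.0001,0.0002,0,0,0.004,8],[-0.0002,0.0002,0.0003,0,0,0.008,8],[-0.0002,0.0002,0.0003,0,0,0.008,8]]}}

```text
time: 19.32
tool_pos: [0.4917, 0.0532, 0.2319]
tcp_rot: [-3.141, 0.001, 0.089]
wrist_force: [-5.0, 0.0, 5.3]
opening: 0.015
gripper_force: 60.7
```

```bash
python3 st.py
```

```text
19.3167 yaw 0.089 pos [0.4917 0.0532 0.2319] F_tool [-5.02 -0.45 -5.3 ] T_world [-0.035  1.276  0.322] 0.01502265300314909
```

{"name": "arm_command", "arguments": {"deltas": [[-0.0003,0.0001,0.0002,0,0,0.004,8],[-0.0005,0.0002,0.0003,0,0,0.008,8],[-0.0005,0.0002,0.0003,0,0,0.008,8]]}}

```text
time: 19.57
tool_pos: [0.4916, 0.0531, 0.2317]
tcp_rot: [-3.141, 0.001, 0.038]
wrist_force: [-4.6, 0.8, 4.9]
opening: 0.0155
gripper_force: 60.7
```

```bash
python3 st.py
```

```text
19.5667 yaw 0.0378 pos [0.4916 0.0531 0.2317] F_tool [-4.57 -0.94 -4.87] T_world [0.092 1.322 0.312] 0.01545154069765157
```

{"name": "arm_command", "arguments": {"deltas": [[-0.0002,0.0001,0.0002,0,0,0.004,8],[-0.0004,0.0002,0.0003,0,0,0.008,8],[-0.0004,0.0002,0.0003,0,0,0.008,8]]}}

```text
time: 19.82
tool_pos: [0.4915, 0.053, 0.2315]
tcp_rot: [-3.141, 0.0, -0.013]
wrist_force: [-5.3, 0.2, 4.9]
opening: 0.015
gripper_force: 60.6
```

```bash
python3 st.py
```

```text
19.8167 yaw -0.0127 pos [0.4915 0.053  0.2315] F_tool [-5.27 -0.14 -4.86] T_world [0.25  1.334 0.263] 0.015040455395023787
```

{"name": "arm_command", "arguments": {"deltas": [[-0.0003,0.0001,0.0002,0,0,0.004,8],[-0.0005,0.0002,0.0003,0,0,0.008,8],[-0.0005,0.0002,0.0003,0,0,0.008,8]]}}

```text
time: 20.07
tool_pos: [0.4913, 0.0528, 0.2313]
tcp_rot: [-3.141, 0.0, -0.063]
wrist_force: [-3.9, 1.2, 4.0]
opening: 0.0149
gripper_force: 60.6
```

```bash
python3 st.py
```

```text
20.0667 yaw -0.0629 pos [0.4913 0.0528 0.2313] F_tool [-4.   -0.99 -4.  ] T_world [0.342 1.245 0.365] 0.014938055823217116
```

{"name": "arm_command", "arguments": {"deltas": [[-0.0002,0.0001,0.0002,0,0,0.004,8],[-0.0004,0.0002,0.0003,0,0,0.008,8],[-0.0004,0.0002,0.0003,0,0,0.008,8]]}}

```text
time: 20.32
tool_pos: [0.4911, 0.0528, 0.2312]
tcp_rot: [-3.141, -0.0, -0.113]
wrist_force: [-3.6, 1.4, 4.2]
opening: 0.0151
gripper_force: 60.7
```

```bash
python3 st.py
```

```text
20.3167 yaw -0.1131 pos [0.4911 0.0528 0.2312] F_tool [-3.68 -0.96 -4.24] T_world [0.442 1.154 0.378] 0.015093748849162779
```

{"name": "arm_command", "arguments": {"deltas": [[-0.0002,0.0001,0.0002,0,0,0.004,8],[-0.0004,0.0002,0.0003,0,0,0.008,8],[-0.0004,0.0002,0.0003,0,0,0.008,8]]}}

```text
time: 20.57
tool_pos: [0.4909, 0.0526, 0.2311]
tcp_rot: [-3.141, -0.0, -0.163]
wrist_force: [-4.1, 1.4, 3.3]
opening: 0.0151
gripper_force: 60.7
```

```bash
python3 st.py; python3 -c "
import time
from h import *
for i in range(4):
    arm.camera('wrist'); s=arm.read_state(); print(s['time'],s['wrist_torque'][2],s['tcp_rot'][2])"
```

```text
20.5667 yaw -0.1634 pos [0.4909 0.0526 0.2311] F_tool [-4.27 -0.71 -3.31] T_world [0.563 1.072 0.452] 0.015082302077445644
20.6167 0.5119611309664961 -0.16221159713306288
20.6667 0.4571080007076056 -0.1619531611643099
20.7167 0.4723469742525453 -0.16199537337364278
20.7667 0.440975963796932 -0.1618558564457211
```

{"name": "arm_command", "arguments": {"deltas": [[-0.0002,0.0001,0.0001,0,0,0.0035,8],[-0.0003,0.0002,0.0002,0,0,0.007,8],[-0.0003,0.0002,0.0002,0,0,0.007,8]]}}

```text
time: 21.02
tool_pos: [0.4907, 0.0525, 0.2309]
tcp_rot: [-3.141, -0.0, -0.207]
wrist_force: [-3.1, 2.0, 2.8]
opening: 0.015
gripper_force: 60.8
```

```bash
python3 st.py; python3 -c "
from h import *
for i in range(4):
    arm.camera('wrist'); s=arm.read_state(); print(s['time'],s['wrist_torque'][2],s['tcp_rot'][2])"
```

```text
21.0167 yaw -0.2072 pos [0.4907 0.0525 0.2309] F_tool [-3.42 -1.33 -2.78] T_world [0.667 0.953 0.49 ] 0.0149567903627685
21.0667 0.5352212929830731 -0.20632293248735434
21.1167 0.5537007114101856 -0.20607909736290297
21.1667 0.5001622977579042 -0.20585892106498993
21.2167 0.46059352279449595 -0.20591964409140262
```

{"name": "arm_command", "arguments": {"deltas": [[0,0,0,0,0,-0.008,8],[-0.0003,-0.0003,0,0,0,-0.016,8],[-0.0003,-0.0003,0,0,0,-0.016,8]]}}

```text
time: 21.47
tool_pos: [0.4906, 0.0525, 0.231]
tcp_rot: [-3.141, -0.001, -0.106]
wrist_force: [-1.8, 2.0, 2.0]
opening: 0.0152
gripper_force: 60.5
```

```bash
python3 st.py
```

```text
21.4667 yaw -0.1059 pos [0.4906 0.0525 0.231 ] F_tool [-2.03 -1.76 -2.05] T_world [0.605 0.775 0.155] 0.015165184850120165
```

{"name": "arm_command", "arguments": {"deltas": [[0,0,-0.006,0,0,0,8],[0,0,-0.015,0,0,0,8],[0,0,-0.03,0,0,0,8],[0,0,-0.07,0,0,0,8],[0,0,-0.11,0,0,0,8]]}}

```text
time: 21.88
tool_pos: [0.4912, 0.0508, 0.2986]
tcp_rot: [3.139, -0.002, -0.109]
wrist_force: [0.0, 0.8, -0.4]
opening: 0.0151
gripper_force: 60.3
```

{"name": "arm_command", "arguments": {"deltas": [[0,0,0,0,0,0,8],[0,0,0,0,0,0,8],[0,0,0,0,0,0,8]]}}

```text
time: 22.13
tool_pos: [0.4907, 0.052, 0.2972]
tcp_rot: [-3.142, -0.001, -0.106]
wrist_force: [-0.6, 0.3, -1.5]
opening: 0.0147
gripper_force: 60.5
```

```bash
python3 st.py
python3 - <<'E'
from boss import *
p=arm.camera("wrist"); t,r=pose(); M=r.as_matrix(); g=cv2.cvtColor(p["color"],cv2.COLOR_RGB2GRAY)
print(np.round(proj(p,t+M@np.array([.045,0,-.009])),1), [np.round(proj(p,t+M@np.array([.03,y,-.018])),1) for y in (-.008,.008)])
for u in (254,258,262): print(u,g[160:200,u].tolist())
for v in (215,235): print(v,g[v,230:290].tolist())
print([(np.round(d["centre"],4).tolist(),round(d["score"],2)) for d in arm.spot_point("bare_shaft",p)[:1]])
plan([((.50,-.12,.30),.2),((.505,-.30,.25),.56),((.509,-.3664,.185),.56)])
E
```

```text
22.1333 yaw -0.1064 pos [0.4907 0.052  0.2972] F_tool [-0.65 -0.19  1.49] T_world [-0.008 -0.004 -0.004] 0.014690470703170564
[256.9 170.2] [array([236.5, 212.3]), array([277. , 212.3])]
254 [149, 145, 134, 107, 101, 103, 105, 110, 125, 152, 162, 157, 134, 99, 72, 62, 64, 69, 56, 37, 28, 16, 35, 33, 35, 26, 26, 28, 35, 26, 25, 34, 33, 33, 32, 35, 35, 34, 23, 40]
258 [143, 135, 117, 107, 103, 108, 106, 113, 136, 163, 167, 156, 135, 86, 64, 61, 59, 60, 56, 41, 28, 27, 28, 27, 23, 31, 26, 31, 29, 32, 30, 27, 27, 31, 38, 30, 32, 31, 35, 37]
262 [150, 153, 154, 138, 117, 106, 103, 106, 113, 132, 160, 171, 168, 145, 106, 71, 60, 64, 52, 44, 33, 30, 22, 28, 26, 32, 23, 25, 28, 27, 38, 36, 28, 28, 31, 33, 30, 35, 29, 33]
215 [216, 205, 199, 185, 171, 157, 161, 159, 149, 92, 54, 52, 51, 50, 50, 50, 51, 48, 46, 43, 45, 45, 44, 40, 31, 39, 41, 37, 30, 37, 34, 32, 37, 35, 33, 33, 37, 33, 32, 35, 28, 34, 35, 29, 28, 30, 38, 27, 25, 26, 45, 98, 142, 152, 152, 148, 153, 151, 150, 147]
235 [202, 205, 203, 204, 203, 202, 202, 203, 188, 115, 57, 54, 49, 52, 53, 50, 49, 48, 43, 48, 49, 47, 40, 42, 42, 43, 35, 36, 40, 42, 32, 40, 36, 40, 32, 37, 41, 36, 33, 37, 31, 34, 38, 35, 35, 35, 36, 33, 36, 28, 79, 141, 152, 149, 148, 149, 150, 153, 149, 151]
[([0.4942, 0.0339, 0.1068], 0.9)]
[0.047, 0.2837, -0.006] [0.0001, 0.0002, -0.0487] rows>=4.1
[-0.0514, 0.2957, 0.0833] [-0.0, 0.0, -0.0573] rows>=4.5
[-0.0531, 0.0973, 0.1083] [0.0, 0.0, 0.0] rows>=2.2
```

{"name": "arm_command", "arguments": {"deltas": [[0.047,0.2837,-0.006,0,0,-0.0487,8],[0.047,0.2837,-0.006,0,0,-0.0487,8],[0.047,0.2837,-0.006,0,0,-0.0487,8],[0.047,0.2837,-0.006,0,0,-0.0487,8],[0.047,0.2837,-0.006,0,0,-0.0487,8]]}}

```text
time: 22.65
tool_pos: [0.4982, -0.1302, 0.3007]
tcp_rot: [3.136, 0.001, 0.186]
wrist_force: [-1.3, -1.2, -0.9]
opening: 0.0153
gripper_force: 60.4
```

```bash
python3 st.py
python3 - <<'E'
from h import *
plan([((.506,-.30,.26),.56),((.509,-.3664,.25),.56)],start=(np.array([.50,-.12,.30]),down(.2)))
E
```

```text
22.65 yaw 0.1862 pos [ 0.4982 -0.1302  0.3007] F_tool [-1.48  0.89  0.94] T_world [-0.111  0.091 -0.082] 0.015348796583556274
[-0.0498, 0.296, 0.0667] [-0.0, 0.0, -0.0573] rows>=4.4
[-0.0545, 0.0964, 0.0167] [0.0, 0.0, 0.0] rows>=1.6
```

{"name": "arm_command", "arguments": {"deltas": [[-0.0498,0.296,0.0667,0,0,-0.0573,8],[-0.0498,0.296,0.0667,0,0,-0.0573,8],[-0.0498,0.296,0.0667,0,0,-0.0573,8],[-0.0498,0.296,0.0667,0,0,-0.0573,8],[-0.0498,0.296,0.0667,0,0,-0.0573,8]]}}

```text
time: 23.07
tool_pos: [0.5058, -0.3019, 0.2587]
tcp_rot: [-3.14, 0.002, 0.561]
wrist_force: [0.0, 1.0, -0.8]
opening: 0.0153
gripper_force: 60.4
```

{"name": "arm_command", "arguments": {"deltas": [[-0.0545,0.0964,0.0167,0,0,0,8],[-0.0545,0.0964,0.0167,0,0,0,8],[-0.0545,0.0964,0.0167,0,0,0,8],[-0.0545,0.0964,0.0167,0,0,0,8],[-0.0545,0.0964,0.0167,0,0,0,8]]}}

```text
time: 23.48
tool_pos: [0.5096, -0.3652, 0.2493]
tcp_rot: [-3.139, 0.001, 0.56]
wrist_force: [0.8, 1.0, -2.4]
opening: 0.0149
gripper_force: 60.4
```

{"name": "arm_command", "arguments": {"deltas": [[0,0,0,0,0,0,8],[0,0,0,0,0,0,8],[0,0,0,0,0,0,8],[0,0,0,0,0,0,8]]}}

```text
time: 23.82
tool_pos: [0.5102, -0.365, 0.2507]
tcp_rot: [-3.142, -0.001, 0.562]
wrist_force: [-0.1, -0.1, -0.8]
opening: 0.0151
gripper_force: 60.4
```

```bash
python3 st.py
python3 - <<'E'
from h import *
plan([((.509,-.3664,.19),.56),((.509,-.3664,.155),.56)])
E
```

```text
23.8167 yaw 0.5622 pos [ 0.5102 -0.365   0.2507] F_tool [-0.12  0.06  0.81] T_world [-0.005  0.018  0.005] 0.01509931003124668
[-0.003, 0.0008, 0.1011] [-0.0, -0.0001, 0.0003] rows>=1.5
[0.0, -0.0, 0.0583] [0.0, 0.0, 0.0] rows>=0.8
```

{"name": "arm_command", "arguments": {"deltas": [[-0.003,0.0008,0.05,0,0,0,8],[-0.003,0.0008,0.1011,0,0,0,8],[-0.003,0.0008,0.15,0,0,0,8],[-0.003,0.0008,0.15,0,0,0,8],[-0.003,0.0008,0.15,0,0,0,8]]}}

```text
time: 24.23
tool_pos: [0.508, -0.3663, 0.1597]
tcp_rot: [-3.139, 0.001, 0.561]
wrist_force: [0.3, -0.5, -1.6]
opening: 0.0151
gripper_force: 60.3
```

{"name": "arm_command", "arguments": {"deltas": [[0,0,0,0,0,0,8],[0,0,0,0,0,0,8],[0,0,0,0,0,0,8]]}}

```text
time: 24.48
tool_pos: [0.5094, -0.3685, 0.1627]
tcp_rot: [3.138, -0.002, 0.561]
wrist_force: [0.2, 0.0, -1.6]
opening: 0.0154
gripper_force: 60.3
```

```bash
python3 st.py
python3 - <<'E'
from h import *
plan([((.509,-.3664,.150),.56),((.509,-.3664,.14),.56)])
E
```

```text
24.4833 yaw 0.5605 pos [ 0.5094 -0.3685  0.1627] F_tool [0.16 0.05 1.6 ] T_world [-0.003 -0.006  0.009] 0.015367384769660436
[0.0012, -0.0033, 0.0211] [0.0005, -0.0003, 0.0001] rows>=0.3
[0.0, -0.0, 0.0167] [0.0, 0.0, 0.0] rows>=0.2
```

{"name": "arm_command", "arguments": {"deltas": [[0,0,0,0,0,0,8],[0,0,0,0,0,0,8],[0,0,0,0,0,0,8],[0,0,0,0,0,0,8],[0,0,0,0,0,0,8]]}}

```text
time: 24.9
tool_pos: [0.5084, -0.3674, 0.1605]
tcp_rot: [-3.142, -0.0, 0.56]
wrist_force: [0.3, -0.2, -1.9]
opening: 0.0151
gripper_force: 60.3
```

{"name": "arm_command", "arguments": {"deltas": [[0,0,0,0,0,0,8],[0,0,0,0,0,0,8],[0,0,0,0,0,0,8]]}}

```text
time: 25.15
tool_pos: [0.5084, -0.3674, 0.1604]
tcp_rot: [-3.141, -0.0, 0.56]
wrist_force: [-1.6, -0.6, -2.0]
opening: 0.0147
gripper_force: 60.3
```

```bash
python3 st.py
python3 - <<'E'
from h import *
plan([((.509,-.3664,.150),.56)])
E
```

```text
25.15 yaw 0.5604 pos [ 0.5084 -0.3674  0.1604] F_tool [-1.69 -0.29  1.96] T_world [ 0.012 -0.042 -0.007] 0.014670392436097381
[0.0018, -0.0009, 0.0173] [-0.0, -0.0, 0.0001] rows>=0.3
```

{"name": "arm_command", "arguments": {"deltas": [[0.0018,-0.0009,0.006,0,0,0,8],[0.0018,-0.0009,0.012,0,0,0,8],[0.0018,-0.0009,0.019,0,0,0,8],[0.0018,-0.0009,0.019,0,0,0,8],[0.0018,-0.0009,0.019,0,0,0,8]]}}

```text
time: 25.57
tool_pos: [0.5088, -0.3662, 0.1485]
tcp_rot: [-3.141, 0.0, 0.56]
wrist_force: [-0.3, 0.4, -2.0]
opening: 0.0152
gripper_force: 60.4
```

{"name": "arm_command", "arguments": {"deltas": [[0,0,0.004,0,0,0,8],[0,0,0.008,0,0,0,8],[0,0,0.008,0,0,0,8]]}}

```text
time: 25.82
tool_pos: [0.5088, -0.3662, 0.1437]
tcp_rot: [-3.141, 0.0, 0.56]
wrist_force: [0.7, -0.6, -2.0]
opening: 0.015
gripper_force: 60.4
```

```bash
python3 st.py
```

```text
25.8167 yaw 0.5604 pos [ 0.5088 -0.3662  0.1437] F_tool [0.26 0.88 1.95] T_world [ 0.008 -0.014 -0.039] 0.014987917158825317
```

{"name": "arm_command", "arguments": {"deltas": [[0,0,0.004,0,0,0,8],[0,0,0.008,0,0,0,8],[0,0,0.013,0,0,0,8],[0,0,0.013,0,0,0,8]]}}

```text
time: 26.15
tool_pos: [0.5088, -0.366, 0.1357]
tcp_rot: [-3.14, 0.0, 0.561]
wrist_force: [-1.0, -0.0, -2.3]
opening: 0.015
gripper_force: 60.4
```

```bash
python3 st.py
```

```text
26.15 yaw 0.5606 pos [ 0.5088 -0.366   0.1357] F_tool [-0.87 -0.5   2.34] T_world [-0.049  0.005  0.021] 0.015029823159702282
```

Tip is 10 mm in with no contact. Continuing down.

{"name": "arm_command", "arguments": {"deltas": [[0,0,0.008,0,0,0,8],[0,0,0.016,0,0,0,8],[0,0,0.025,0,0,0,8],[0,0,0.025,0,0,0,8],[0,0,0.025,0,0,0,8]]}}

```text
time: 26.57
tool_pos: [0.5088, -0.3662, 0.1209]
tcp_rot: [-3.141, 0.0, 0.56]
wrist_force: [-0.9, 1.0, -1.4]
opening: 0.0151
gripper_force: 60.4
```

{"name": "arm_command", "arguments": {"deltas": [[0,0,0.008,0,0,0,8],[0,0,0.016,0,0,0,8],[0,0,0.025,0,0,0,8],[0,0,0.025,0,0,0,8],[0,0,0.025,0,0,0,8]]}}

```text
time: 26.98
tool_pos: [0.5088, -0.3662, 0.1059]
tcp_rot: [-3.141, 0.0, 0.56]
wrist_force: [0.1, 0.4, -2.1]
opening: 0.0148
gripper_force: 60.5
```

```bash
python3 st.py
```

```text
26.9833 yaw 0.5605 pos [ 0.5088 -0.3662  0.1059] F_tool [ 0.27 -0.26  2.14] T_world [0.156 0.046 0.039] 0.014777117523021544
```

{"name": "arm_command", "arguments": {"deltas": [[0,0,0.004,0,0,0,8],[0,0,0.0078,0,0,0,8],[0,0,0.0078,0,0,0,8],[0,0,0.0078,0,0,0,8]]}}

```text
time: 27.32
tool_pos: [0.509, -0.3662, 0.1016]
tcp_rot: [-3.141, -0.0, 0.561]
wrist_force: [1.2, 0.9, -2.3]
opening: 0.0151
gripper_force: 60.5
```

{"name": "arm_command", "arguments": {"deltas": [[0,0,0,0,0,0,18],[0,0,0,0,0,0,24],[0,0,0,0,0,0,32],[0,0,0,0,0,0,42],[0,0,0,0,0,0,45]]}}

```text
time: 27.73
tool_pos: [0.5092, -0.3667, 0.102]
tcp_rot: [3.141, -0.0, 0.56]
wrist_force: [0.3, 0.1, 0.8]
opening: 0.0447
gripper_force: 0.0
```

```bash
python3 st.py
```

```text
27.7333 yaw 0.5604 pos [ 0.5092 -0.3667  0.102 ] F_tool [ 0.29  0.12 -0.79] T_world [-0.055 -0.029 -0.007] 0.04473647912871233
```

Released. Lifting clear and checking the key, the shaft and the crank.

{"name": "arm_command", "arguments": {"deltas": [[0,0,-0.02,0,0,0,45],[0,0,-0.05,0,0,0,45],[0,0,-0.11,0,0,0,45],[0,0,-0.18,0,0,0,45],[0,0,-0.25,0,0,0,45]]}}

```text
time: 28.15
tool_pos: [0.5084, -0.3663, 0.2533]
tcp_rot: [-3.141, 0.001, 0.56]
wrist_force: [1.7, 0.1, 0.6]
opening: 0.045
gripper_force: 0.0
```

{"name": "arm_command", "arguments": {"deltas": [[0,0,0,0,0,0,45],[0,0,0,0,0,0,45],[0,0,0,0,0,0,45]]}}

```text
time: 28.4
tool_pos: [0.509, -0.3662, 0.2515]
tcp_rot: [-3.142, -0.001, 0.56]
wrist_force: [-0.2, -0.2, -0.5]
opening: 0.0453
gripper_force: 0.0
```

```bash
python3 st.py
python3 - <<'E'
from h import *
for c in ("wrist","scene","top"):
    p=arm.camera(c)
    for n in ["hex_key","small_key","crank_handle","screw_socket"]:
        print(c,n,[(np.round(d["centre"],4).tolist(),round(d["score"],2)) for d in arm.spot_point(n,p)[:2]])
    if c=="wrist":
        for d in arm.outline_of("hex_key",p)[:2]: print(axis_dir(p,d["region"],.12))
E
```

```text
28.4 yaw 0.5605 pos [ 0.509  -0.3662  0.2515] F_tool [-0.24  0.09  0.49] T_world [ 0.062 -0.008  0.056] 0.04526745322763631
wrist hex_key [([0.6252, -0.4603, 0.0014], 0.92), ([0.5087, -0.3658, 0.0115], 0.81)]
wrist small_key [([0.4764, -0.2892, 0.0098], 0.59)]
wrist crank_handle []
wrist screw_socket []
(array([ 0.50842141, -0.36791372]), np.float64(0.5631840094115512), 1997)
(array([ 0.5824605 , -0.37979979]), np.float64(2.151623244481507), 1690)
scene hex_key []
scene small_key [([0.4771, -0.2966, 0.0082], 0.62)]
scene crank_handle [([0.5256, -0.0383, 0.1634], 0.6)]
scene screw_socket []
top hex_key []
top small_key []
top crank_handle [([0.5267, -0.0338, 0.1638], 0.52), ([0.4957, 0.0548, 0.0019], 0.22)]
top screw_socket [([0.491, 0.0543, 0.1508], 0.43)]
```

```bash
python3 -c "
from plant import arm
print(arm.hand_in())"
```

```text
the job is handed in; nothing more can be done
None
```

I turned the crank until the pad dropped onto the flat, judged by handle force and camera. I then tightened the setscrew until firm at about 0.5 N m (an estimated 1.25 rad), put the larger key back upright in its hole, and handed in the job at about 28.6 s.

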